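# Hang the work lamp and bring the gouge to the panel

### The arm

A 6-joint arm with a two-finger parallel gripper is mounted at the origin on the work surface. World frame = base frame: x ahead of the robot, y to its left, z up, the work surface at z = 0. Lengths are in mm, angles in rad, forces in N, time in s.
With the tool pointing down it reaches from about 275 to 750 mm from the base axis. Payload 10.2 kg.
Tool frame: the origin (TCP) lies between the finger pads; the fingertips stand 11 mm ahead of it and the grasp point (between the pads) lies 8 mm behind it (ctrl.nose_length is the distance from the TCP to the fingertips, in mm); x points along the fingers, y is the direction in which the jaws open and shut, and the axes are right-handed (so a half turn about x gives the same grasp; the last joint's range is limited). The gripper opens to 85 mm and grips with 20 to 120 N. Pads are 22 mm wide; open, the fingers measure 114 mm over their backs; the gripper's body (76 mm by 85 mm) begins 54 mm behind the grasp point. The pads swing forward as they close: fully open they stand 13 mm farther back than shut.
Start: joints at [1.103, 0.313, 1.498, -0, 1.331, -0.223], TCP at [127.253, 509.351, 242.294] pointing down, gripper open.
Joint ranges: [-2.94, 2.94], [-0.97, 2.17], [0.19, 2.56], [-1.23, 4.37], [0.02, 3.11], [-2.88, 2.88]. Speed limits (rad/s): [2.39, 2.39, 3.01, 3.14, 3.14, 3.14].

### API

Orientations are given as a unit quaternion [w, x, y, z].
In Python, from rig import ctrl, capture, ticket gives the robot as it stands.
- The arm moves only by the tool step_arm, never from a script. Its argument "commands" is a list of rows, each a list of 2 entries, a list of its own where there are three numbers: the shift along the world's x, y, z normalised to -1 to 1, where 1 is 0.04 m, then the turn about the world's z normalised to -1 to 1, where 1 is 180 degrees. A call has 1 to 5 rows; each row shifts and turns the commanded pose from where the row before left it; what a row does not reach is not made up. A row lasts 1/10 s, in which the tool goes at most 50 mm and 8.59 degrees, less where a joint would pass 70% of its speed; a pose out of reach is approached as far as the arm can. A call with a number of a shift or a turn outside -1 to 1 is refused whole. A call with a gripper value outside its range is refused whole. "gripper" is the closure, from -1 (fully open) to 1 (shut), so that 0 is half open, set as the call begins (left out, the last holds). The fingers move at their own pace and stop on an object; "force" is the grip in N (left out, the last holds). Time passes only in rows, so rows that do not move let the fingers close. It gives the time, the measured TCP pose, the force and the opening at its end, in the units of the state.
- ctrl.sense(): the state, without advancing time (a new reading comes with each control period).
- capture(name): name is "side" or "top"; returns a dict with "image" (400x640x3 uint8, blue, green, red), "fov_y" (degrees; the focal length in pixels is half the picture's height over the tangent of half this angle, whatever the lens; pixels are square), "cx", "cy" (the principal point, pixels), "origin" and "orientation" of the camera in the world. Camera axes: x right, y down, z forward; pixel columns grow to the right and rows downward; lengths in mm; the calibration is good to about 2 mm. A picture is of the moment at which its call begins. There is no depth.
- ticket.finish_job(): hands the job in, once; it reports no verdict.
The state is a dict: "time_s": time; "joints": joint angles; "dq": joint speeds; "tau": joint torques, N m; "eef_pos": TCP position; "ee_rot": TCP orientation; "force": force on the tool from outside, world axes, zero at the start; "wrist_torque": the same for the moment, N m; "grip_width": opening from 0.0 (shut) to 1.0 (fully open).
Only numpy, scipy, OpenCV 4.12 (cv2) and the standard library are available. Lean on these libraries where they do the work, as an engineer would, in place of code of your own. Each camera call takes 0.05 s, during which the arm holds its last target.

### The job

Get ready to carve the plain round boss, the one still uncut, on the wooden panel: first hang the yellow work lamp by its handle on the hook of the lamp stand, lens facing away from the post, and let go of it. Then draw the dark-handled gouge with the brass ferrule up out of the tool block, lean it over to a carving slant of about 45 degrees, and hold it raised with its cutting edge 1 to 3 cm above the middle of the boss, without touching the panel. Finish while still holding the gouge there in the gripper; leave the other two tools in the block and do not disturb the glue bottles.

Things in the scene. Friction and masses are not known exactly. Their poses are not given: they have to be found in the camera images.
- lamp: loose cordless work lamp, 0.2-0.45 kg: yellow and black body 116 wide (its y) x 50 deep (its x) x 105 mm tall, white lens on its -x face; on top a rigid black U handle: round bar 12 mm thick along y, centre line 170 mm above the foot, straight to 36 mm either side of the middle, then legs down at y = +-48 mm. 59 mm free height from body top to bar. Origin: centre of underside, z up
- lamp_handle (a point): middle of the lamp's handle bar (on the bar's centre line, 170 mm above the lamp's foot); axes as the lamp's
- lamp_lens (a point): centre of the lamp's white lens, on its -x face, 25 mm in front of the plane of the handle and 58 mm above its foot
- stand: fixed steel lamp stand: flat base 110 x 130 x 14 mm, post 16 mm thick with a round black top, 244 mm high; a hook of 9 mm round bar leaves the post near its top towards the stand's -x. Origin on the bench in the post's axis, z up
- hook (a point): low place of the hook, on top of its 9 mm bar, 217 mm above the bench, 65 mm from the post's axis. From here the bar rises to its tip, 23 mm further out along the stand's -x (tip's top 238 mm above the bench, its end 93 mm from the post's axis), and gently to 228 mm at the post. A hung handle's centre line lies about 6 mm above this point. Axes as the stand's
- block: fixed wooden tool block 75 (x) x 200 (y) x 85 mm tall with three upright bored holes of 17 mm in a row along its y, 60 mm apart, each holding a carving tool blade down, the tool's ferrule resting on the block's top. Origin: centre of the underside
- gouge: the loose gouge to draw, about 0.09 kg: dark wooden handle, brass ferrule, brass ring near the butt; in any of the three holes. Origin on its axis at the ferrule's foot (on the block's top as it stands), z along the axis to the butt. Handle and ferrule 25 mm thick, 115 mm long above the origin (straight from 35 to 88 mm); steel blade 72 mm long below it, in the hole, at most 15 mm wide
- gouge_grip (a point): on the gouge's axis 62 mm above its origin, in the straight part of the handle, 53 mm below the butt and 134 mm from the cutting edge
- gouge_edge (a point): middle of the gouge's cutting edge, on its axis 72 mm below its origin
- chisel_a: another loose carving tool in the block, light wooden handle, steel ferrule, same sizes and origin as the gouge: leave it there
- chisel_b: a third loose carving tool in the block, light wooden handle, steel ferrule, same sizes and origin as the gouge: leave it there
- panel: fixed carved wooden panel lying on the bench, 106 (x) x 270 (y) x 18 mm, frame 18 mm high round a ground 12 mm high; two carved rosettes and, towards its -y end, a plain uncut boss. Origin: centre of the underside
- boss (a point): centre of the flat top of the plain round boss: 62 mm across, its top 18 mm above the bench; axes as the panel's, z up
- glue_a: loose white glue bottle with red spout, 62 mm across, 172 mm tall, standing beyond the panel: leave it standing. Origin: centre of the underside
- glue_b: a second such glue bottle, same sizes: leave it standing
Mind the look-alikes: they are no part of the job. Several things look just like the stand: the one meant starts farthest to the robot's left.

How it is judged:
By the outcome, as a careful person would: the job done as asked, in the order asked, and still so for the second after the job is handed in, while the arm keeps its last pose, push and grip.
It also fails if it takes over 64 s, if anything falls off the work surface, if the arm or the gripper's body presses on something with over 40 N, if the wrist force passes 120 N, or if a joint passes its speed limit or range.

## Working session

There is one attempt and no reset: what is moved stays moved. The work goes in short steps, Python scripts to look and compute and a tool call to move; the robot and the scene stay as the last step left them, time stands still between calls to the robot, and variables do not carry over. Pictures are saved under pics/ and viewed, and the job is handed in when it is done.

Besides the shell and the picture viewer there is one more tool, called after ">>>" as name(argument=value, ...), one argument or row to a line, values as JSON. step_arm: Moves the arm, as the interface text tells. Its arguments: {"type":"object","properties":{"commands":{"type":"array","items":{"type":"array"}},"gripper":{"type":"number"},"force":{"type":"number"}},"required":["commands"]}

```bash
ls -la; mkdir -p pics
cat > h.py <<'E'
import numpy as np, cv2
from rig import ctrl, capture, ticket
from scipy.spatial.transform import Rotation as R
def snap(n,f):
    c=capture(n); cv2.imwrite(f'pics/{f}.png',c['image']); 
    import pickle; pickle.dump(c,open(f'pics/{f}.pkl','wb')); return c
def load(f):
    import pickle; return pickle.load(open(f'pics/{f}.pkl','rb'))
def cam(c):
    f=c['image'].shape[0]/2/np.tan(np.radians(c['fov_y'])/2)
    q=c['orientation']; Rm=R.from_quat([q[1],q[2],q[3],q[0]]).as_matrix()
    return f,Rm,np.array(c['origin'])
def atz(c,u,v,z):
    f,Rm,o=cam(c); d=Rm@np.array([(u-c['cx'])/f,(v-c['cy'])/f,1]); return o+d*(z-o[2])/d[2]
def proj(c,p):
    f,Rm,o=cam(c); x=Rm.T@(np.array(p)-o); return np.array([c['cx']+f*x[0]/x[2],c['cy']+f*x[1]/x[2]])
def tri(c1,p1,c2,p2):
    A=[];b=[]
    M=np.zeros((3,3));bb=np.zeros(3)
    for c,p in((c1,p1),(c2,p2)):
        f,Rm,o=cam(c); d=Rm@np.array([(p[0]-c['cx'])/f,(p[1]-c['cy'])/f,1]); d/=np.linalg.norm(d)
        P=np.eye(3)-np.outer(d,d); M+=P; bb+=P@o
    return np.linalg.solve(M,bb)
def crop(f,x0,y0,x1,y1,s,out):
    i=cv2.imread(f'pics/{f}.png')[y0:y1,x0:x1]; cv2.imwrite(f'pics/{out}.png',cv2.resize(i,None,fx=s,fy=s,interpolation=cv2.INTER_CUBIC))
E
python3 - <<'E'
from h import *
for n in('side','top'):
    c=snap(n,n+'0'); print(n,{k:v for k,v in c.items() if k!='image'}, cam(c)[0])
print(ctrl.sense()); print([a for a in dir(ctrl) if a[0]!='_'],ctrl.nose_length)
E
```

```text
total 12
drwxr-xr-x  3 agent agent 4096 Dec  6 14:48 .
drwxr-xr-x 23 root  root  4096 Dec  6 14:48 ..
drwxr-xr-x  2 agent agent 4096 Dec  6 14:48 pics
side {'fov_y': 45.564075660087354, 'cx': 324.70548957595855, 'cy': 199.64091831353159, 'origin': array([   15.3175244 , -1155.64632234,   813.51586555]), 'orientation': array([-0.50178356,  0.83921373, -0.17294663,  0.11841892])} 476.19904066541443
top {'fov_y': 53.746060234174415, 'cx': 321.3112835822718, 'cy': 188.5859120029637, 'origin': array([ 479.75720152,  -59.49517741, 1223.73599595]), 'orientation': array([ 0.01614344, -0.69667793,  0.71702528, -0.01593743])} 394.68187471950563
{'time_s': 0.1, 'joints': array([ 1.10256801e+00,  3.13413616e-01,  1.49835916e+00, -3.87103664e-05,
        1.33097647e+00, -2.23394893e-01]), 'dq': array([-0.00100442, -0.00195427, -0.00204279,  0.00148407,  0.00012513,
        0.0011625 ]), 'tau': array([ 7.56694863e-04, -4.12903798e+01, -2.60140014e+01, -2.39184428e-04,
        3.09442097e-03,  9.62548057e-06]), 'eef_pos': array([127.17731586, 509.1444365 , 241.78301001]), 'ee_rot': array([ 0.70168927,  0.08595319,  0.70194148, -0.08673162]), 'force': array([ 0.24047921, -1.49383523, -0.01350336]), 'wrist_torque': array([ 0.04337782, -0.02966245,  0.0153256 ]), 'grip_width': 0.9986321724657359}
['PlanningError', 'nose_length', 'sense'] 11.0
```

View pics/side0.png

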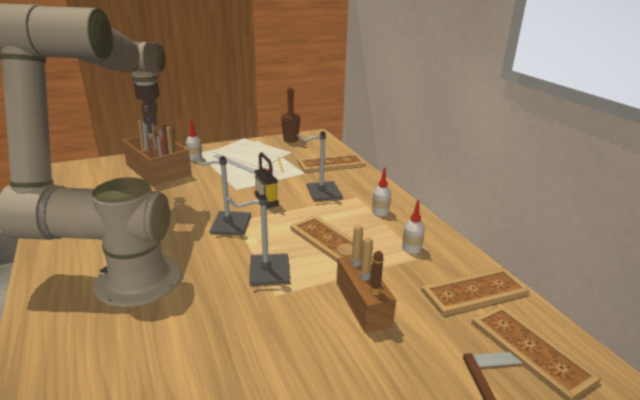

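View pics/top0.png

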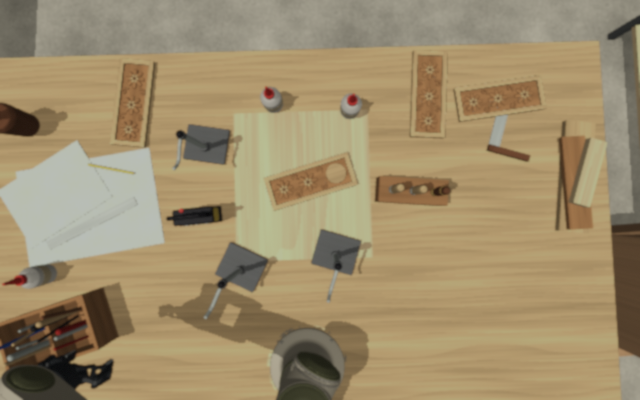

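Run:
```python
from h import *
crop('top0',150,110,350,310,3,'t1'); crop('top0',250,80,470,220,3.6,'t2')
crop('side0',180,120,380,290,4,'s1'); crop('side0',290,150,450,350,3,'s2')
c=load('top0')
for p in [(207,145),(241,267),(336,252),(196,215),(412,190),(312,181),(335,174),(270,97),(350,104)]: print(p,atz(c,*p,14))
```

```text
(207, 145) [679.36510811 288.65018091  14.        ]
(241, 267) [303.08298341 191.09048     14.        ]
(336, 252) [340.12159046 -99.09462231  14.        ]
(196, 215) [464.85375928 325.67126896  14.        ]
(412, 190) [ 522.33285091 -337.84280968   14.        ]
(312, 181) [558.81797973 -32.02056167  14.        ]
(335, 174) [ 578.32663719 -103.27562357   14.        ]
(270, 97) [823.47718985  90.95587802  14.        ]
(350, 104) [ 794.34740985 -156.32318539   14.        ]
```

View pics/t1.png

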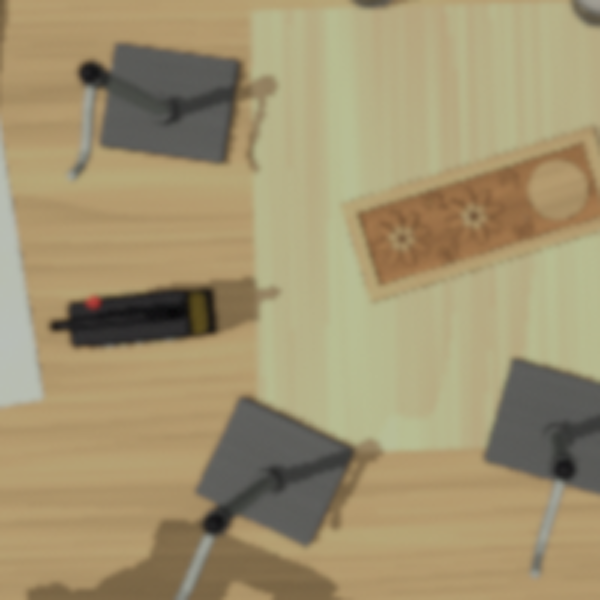

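View pics/t2.png

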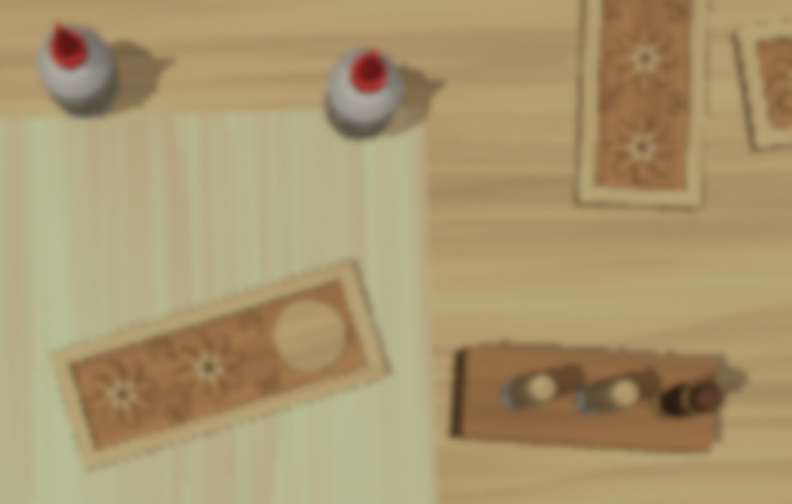

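View pics/s1.png

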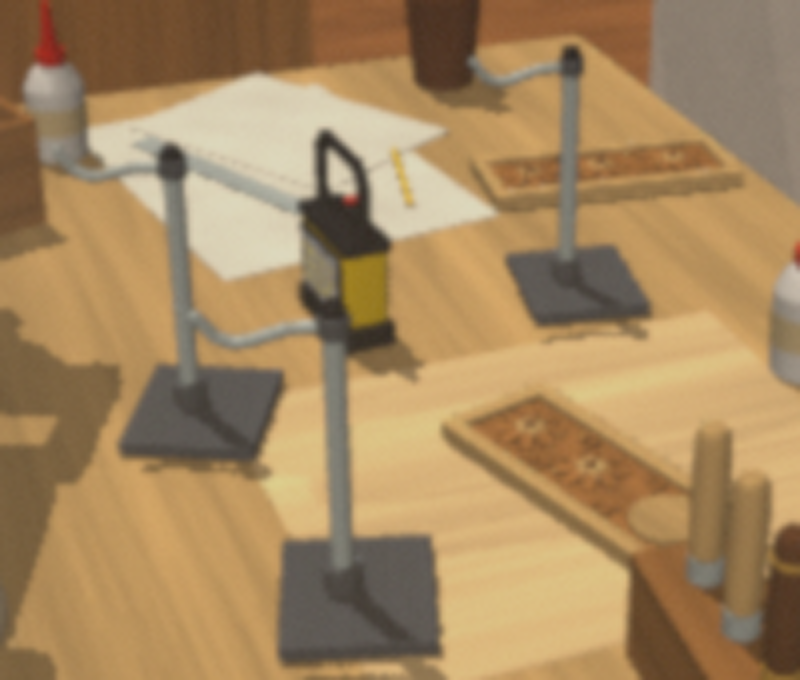

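View pics/s2.png

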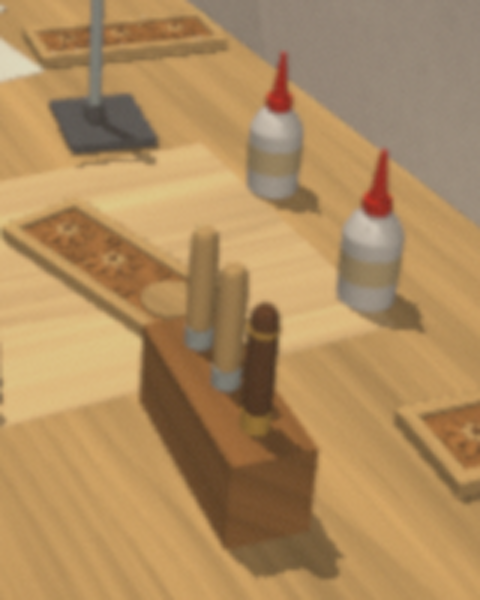

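Run:
```python
from h import *
crop('top0',160,115,245,235,6,'t3'); crop('top0',365,160,465,220,8,'t4')
crop('side0',245,120,355,215,7,'s3'); crop('side0',330,215,400,335,5,'s4'); crop('top0',255,145,365,215,7,'t5')
```

```text
(no output)
```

View pics/t3.png

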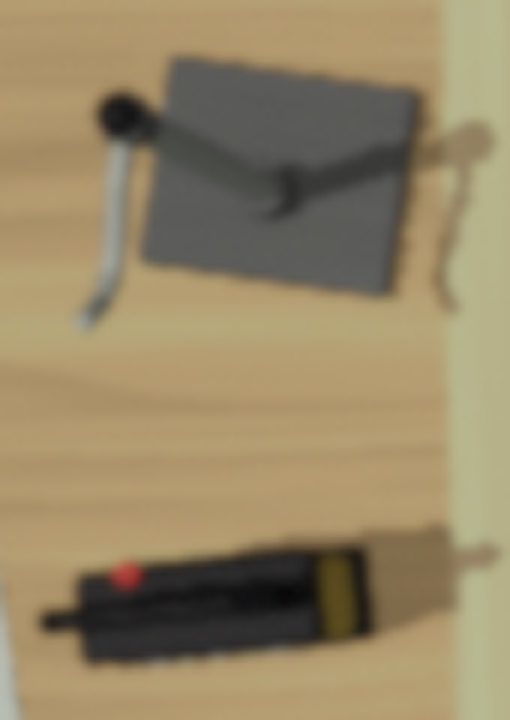

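View pics/t4.png

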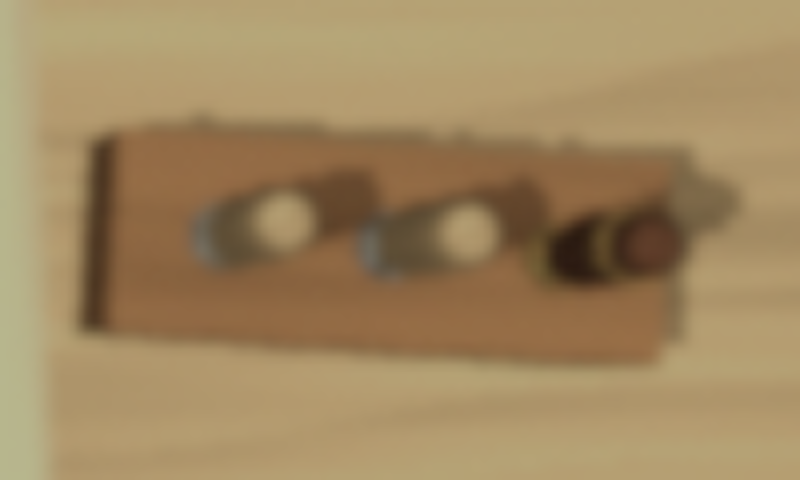

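View pics/s3.png

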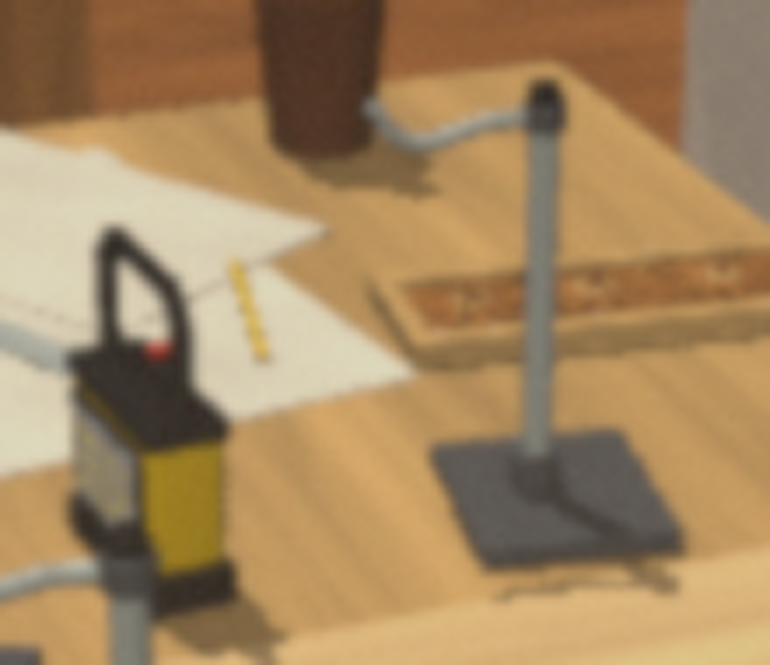

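View pics/s4.png

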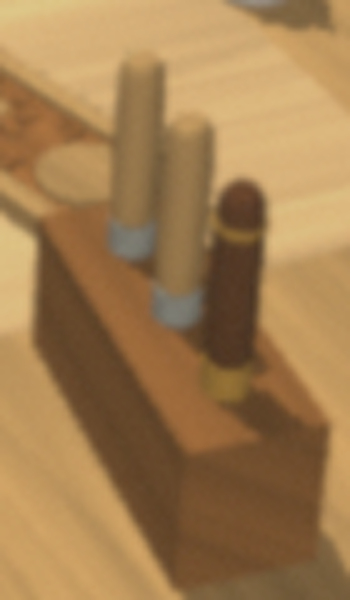

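View pics/t5.png

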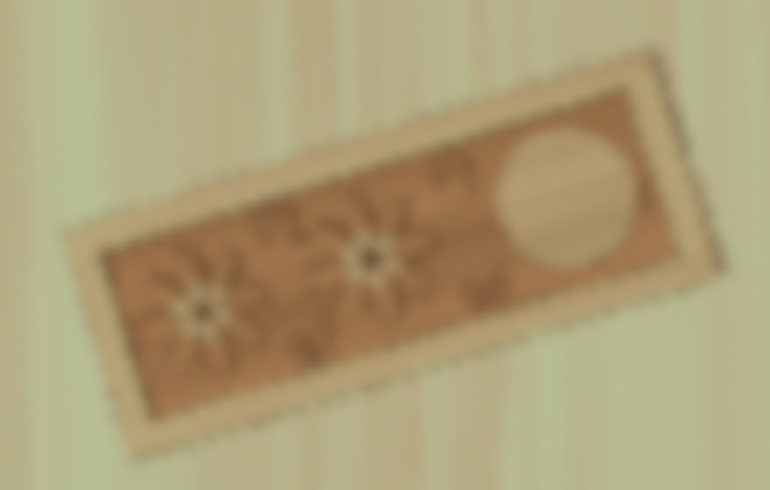

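```bash
cat > fit.py <<'E'
from h import *
from scipy.optimize import least_squares
T=load('top0');S=load('side0')
def px(u,v,s,x,y): return np.array([u/s+x-0.5+0.5/s*1,v/s+y-0.5+0.5/s])
def fit(obs,x0,nm):
    def w(p,l): c,s=np.cos(p[2]),np.sin(p[2]); return np.array([p[0]+c*l[0]-s*l[1],p[1]+s*l[0]+c*l[1],l[2]])
    f=lambda p:np.concatenate([proj(c,w(p,l))-q for c,l,q in obs])
    r=least_squares(f,x0,x_scale=[10,10,.1],loss='soft_l1'); print(nm,r.x.round(3),'deg',np.degrees(r.x[2]).round(2)); print(f(r.x).reshape(-1,2).round(1).tolist()); return r.x
if __name__=='__main__':
    t=lambda u,v:px(u,v,6,160,115); s=lambda u,v:px(u,v,7,245,120)
    st=fit([(T,(0,0,244),t(122,116)),(T,(-93,0,233),t(84,325)),(T,(0,0,20),t(285,190)),
     (S,(0,0,244),s(547,85)),(S,(-93,0,233),s(370,103)),(S,(-65,0,212.5),s(418,144)),(S,(0,0,16),s(540,490))],[680,300,0],'stand')
    c,sn=np.cos(st[2]),np.sin(st[2]); print('hook',st[0]-65*c,st[1]-65*sn)
    # lamp
    fit([(T,(25,58,105),t(80,575)),(T,(-25,58,105),t(85,662)),(T,(25,-58,105),t(365,548)),(T,(-25,-58,105),t(372,632)),(T,(0,48+6,170),t(42,621)),
      (S,(0,48,172),s(113,232)),(S,(25,-58,98),s(226,433)),(S,(-25,-58,98),s(140,447)),(S,(25,-58,0),s(233,590))],[465,325,0],'lamp')
    t=lambda u,v:px(u,v,8,365,160); s=lambda u,v:px(u,v,5,330,215)
    b=fit([(T,(37.5,100,85),t(115,130)),(T,(-37.5,100,85),t(105,330)),(T,(37.5,-100,85),t(692,152)),(T,(-37.5,-100,85),t(660,362)),
      (S,(-37.5,100,85),s(40,215)),(S,(-37.5,-100,85),s(182,458)),(S,(37.5,-100,85),s(328,428)),(S,(-37.5,-100,0),s(180,585))],[522,-338,0],'block')
    g=fit([(T,(0,0,200),t(650,242)),(S,(0,0,200),s(242,190)),(S,(0,0,85),s(228,392))],[510,-400,0],'gouge')
    c,sn=np.cos(b[2]),np.sin(b[2]); print('gouge from block',b[0]+60*sn,b[1]-60*c)
    t=lambda u,v:px(u,v,7,255,145); 
    p=fit([(T,(53,135,18),t(65,230)),(T,(-53,135,18),t(135,460)),(T,(53,-135,18),t(655,47)),(T,(-53,-135,18),t(725,268))],[558,-32,.2],'panel')
    print('boss',atz(T,*t(567,197),18))
    q=ctrl.sense(); e=q['ee_rot']; M=R.from_quat([e[1],e[2],e[3],e[0]]).as_matrix(); print(M.round(3))
E
python3 fit.py
```

```text
stand [ 6.73156e+02  2.88140e+02 -2.55000e-01] deg -14.61
[[0.6, -0.8], [-0.3, 0.9], [-0.5, 0.5], [0.6, -0.6], [-0.6, 0.7], [0.5, 0.1], [0.1, -0.3]]
hook 610.2568970650922 304.5321140561705
lamp [4.62647e+02 3.01069e+02 3.70000e-02] deg 2.12
[[0.7, -1.7], [0.7, 1.5], [-6.0, 0.1], [-6.2, 3.8], [-0.2, 0.1], [-0.2, -0.6], [1.8, 0.6], [0.3, 1.1], [1.4, 3.2]]
block [ 5.19002e+02 -3.25097e+02 -9.40000e-02] deg -5.38
[[0.5, -0.7], [0.2, 0.1], [-2.5, 1.0], [0.1, 0.7], [-0.3, 0.0], [1.1, -0.8], [1.2, -1.0], [-0.9, 1.5]]
gouge [ 512.812 -385.18     0.   ] deg 0.0
[[0.9, 0.3], [0.5, -0.5], [-0.4, -1.0]]
gouge from block 513.3717459697573 -384.83183964269506
panel [ 5.60375e+02 -2.92400e+01  2.78000e-01] deg 15.94
[[-0.1, -0.2], [0.2, 0.0], [-0.4, -0.5], [0.2, 0.7]]
boss [ 581.89801055 -105.00049609   18.        ]
[[-0.     0.242  0.97 ]
 [-0.001  0.97  -0.242]
 [-1.    -0.001 -0.   ]]
```

```bash
cat > fit2.py <<'E'
from fit import *
t=lambda u,v:px(u,v,6,160,115); s=lambda u,v:px(u,v,7,245,120)
cor=[((55,65),(172,55)),((55,-65),(418,92)),((-55,-65),(390,297)),((-55,65),(143,263))]
for ox in (-20,-10,0,10):
  print(ox);st=fit([(T,(0,0,244),t(122,116)),(T,(-93,0,233),t(84,325)),(T,(0,0,20),t(285,190)),
     (S,(0,0,244),s(547,85)),(S,(-93,0,233),s(370,103)),(S,(-65,0,212.5),s(418,144)),(S,(0,0,16),s(540,490))]+[(T,(a+ox,b,14),t(*q)) for (a,b),q in cor],[680,300,0],'stand')
  c,sn=np.cos(st[2]),np.sin(st[2]); print('hook',st[0]-65*c,st[1]-65*sn)
l=fit([(T,(25,58,105),t(80,575)),(T,(-25,58,105),t(85,662)),(T,(25,-58,105),t(318,553)),(T,(-25,-58,105),t(324,640)),(T,(0,48+6,170),t(42,621)),
      (S,(0,48,172),s(113,232)),(S,(25,-58,98),s(226,433)),(S,(-25,-58,98),s(140,447)),(S,(25,-58,0),s(233,590))],[465,325,0],'lamp')
f=ctrl.sense()['eef_pos']
E
python3 fit2.py
```

```text
-20
stand [ 6.76635e+02  2.89156e+02 -2.02000e-01] deg -11.59
[[0.2, -2.1], [1.2, -0.1], [-0.8, -0.7], [1.4, -0.8], [0.5, 1.0], [1.5, 0.2], [0.9, -0.6], [0.0, 7.4], [0.4, 8.5], [-1.5, 9.3], [-1.8, 7.7]]
hook 612.960404015901 302.21773360658926
-10
stand [ 6.76728e+02  2.89970e+02 -1.95000e-01] deg -11.16
[[-0.1, -2.2], [1.1, -0.0], [-1.1, -0.7], [1.3, -0.9], [0.4, 1.0], [1.5, 0.2], [0.8, -0.7], [0.2, 4.4], [0.6, 5.1], [-1.0, 6.0], [-1.4, 4.7]]
hook 612.957627076792 302.5537904528047
0
stand [ 6.76502e+02  2.90830e+02 -1.87000e-01] deg -10.74
[[-0.5, -2.1], [1.0, 0.1], [-1.3, -0.6], [1.1, -1.0], [0.3, 0.9], [1.3, 0.2], [0.6, -0.8], [0.4, 1.4], [0.8, 1.9], [-0.5, 2.7], [-1.0, 1.7]]
hook 612.6400010079119 302.9413924592761
10
stand [ 6.73260e+02  2.91458e+02 -1.79000e-01] deg -10.25
[[-0.7, -0.8], [1.1, 1.4], [-1.5, 0.4], [0.2, -0.9], [-0.6, 1.1], [0.4, 0.3], [-0.2, -0.7], [0.6, -0.5], [1.0, -0.5], [-0.0, 0.4], [-0.5, -0.2]]
hook 609.2981075256355 303.02597158803434
lamp [4.62467e+02 3.04401e+02 3.20000e-02] deg 1.86
[[-0.5, -1.7], [-0.5, 1.5], [0.8, -0.5], [0.6, 2.7], [-1.5, 0.1], [-0.5, -0.9], [1.4, 0.2], [-0.1, 0.7], [1.0, 2.8]]
```

>>> step_arm(
  commands=[
    [[0.3,-0.1,1.0],-0.04],
    [[0.83,-0.45,0],-0.04],
    [[0.83,-0.45,0],-0.04],
    [[0.83,-0.45,0],-0.04],
    [[0.83,-0.45,0],-0.04],
  ],
  gripper=-1,
  force=80,
)

```text
time_s: 0.6
eef_pos: [273.1, 432.4, 282.1]
ee_rot: [0.64, 0.3, 0.64, -0.301]
force: [-0.7, 1.3, -0.9]
grip_width: 0.998
```

>>> step_arm(
  commands=[
    [[0.83,-0.45,0],-0.04],
    [[0.83,-0.45,0],-0.04],
    [[0.83,-0.45,0],-0.04],
    [[0.83,-0.45,0],-0.04],
    [[0.83,-0.45,0],-0.04],
  ],
)

```text
time_s: 1.1
eef_pos: [439.2, 342.3, 282.0]
ee_rot: [0.516, 0.484, 0.516, -0.484]
force: [0.5, 0.2, 0.8]
grip_width: 1.003
```

```bash
cat >> h.py <<'E'
def st():
    q=ctrl.sense(); e=q['ee_rot']; M=R.from_quat([e[1],e[2],e[3],e[0]]).as_matrix()
    y=M[:,1]; print('t',round(q['time_s'],2),'pos',q['eef_pos'].round(1),'jawyaw',round(np.degrees(np.arctan2(y[1],y[0])),1),'down',M[:,0].round(2),'F',q['force'].round(1),'g',round(q['grip_width'],3),'j',q['joints'].round(2))
E
python3 - <<'E'
from h import *
st(); snap('top','top1');snap('side','side1'); crop('top1',130,110,280,260,5,'a');crop('side1',230,90,360,220,5,'b')
E
```

```text
t 1.1 pos [439.2 342.3 282. ] jawyaw 3.7 down [-0. -0. -1.] F [0.5 0.2 0.8] g 1.003 j [0.45 0.36 1.33 0.   1.45 0.39]
```

View pics/a.png

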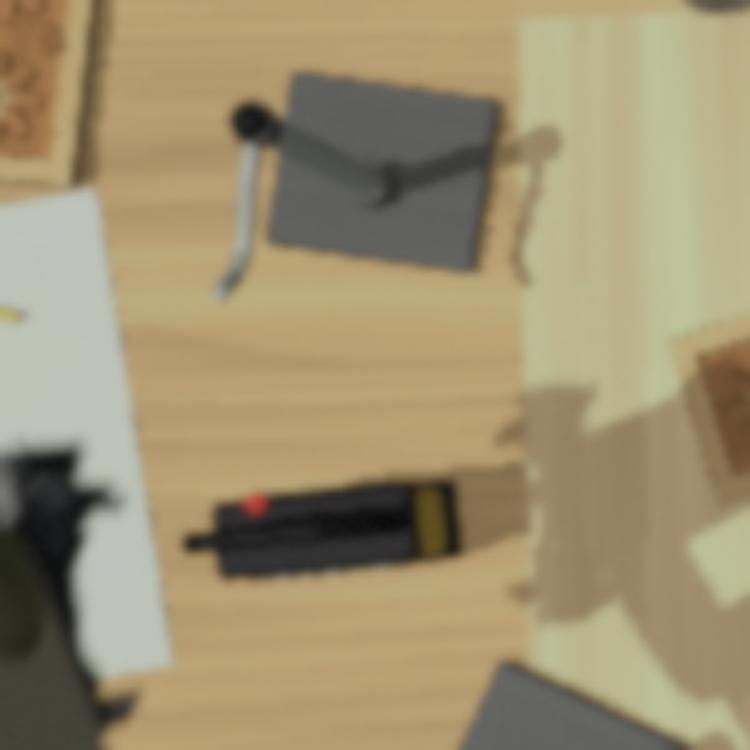

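View pics/b.png

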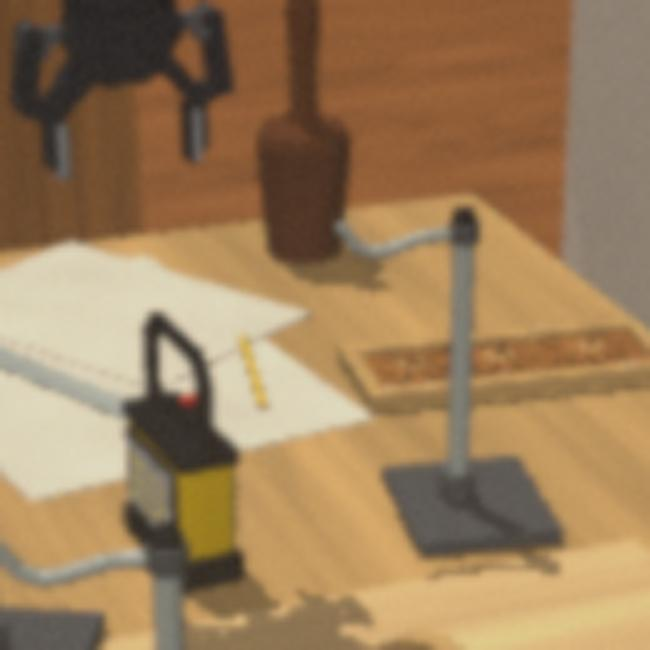

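Run:
```python
from h import *
T=load('top1');S=load('side1')
p=tri(T,(130+190/5,110+543/5),S,(230+155/5,90+317/5)); print(p)
print(atz(T,130+190/5,110+543/5,170), atz(T,130+217/5,110+505/5,105),atz(T,130+222/5,110+577/5,105),atz(T,130+413/5,110+487/5,105),atz(T,130+418/5,110+557/5,105))
for yaw in(2,5):
  for y in(54,36,-36,-54):
    a=np.radians(yaw); w=np.array([462.5-np.sin(a)*y,303.5+np.cos(a)*y,170]); print(yaw,y,(proj(T,w)-[130,110])*5,(proj(S,w)-[230,90])*5)
```

```text
[461.08800285 351.26929849 166.63702872]
[459.34767582 350.73390365 170.        ] [479.11611104 360.51229699 105.        ] [438.39342217 358.16408845 105.        ] [486.10392037 249.38260463 105.        ] [446.48448104 247.19883815 105.        ]
2 54 [177.34196988 540.98014465] [148.77176305 309.13604328]
2 36 [211.07568269 538.82693723] [157.34787282 318.17544722]
2 -36 [345.98808575 530.21554037] [193.16419824 355.92662364]
2 -54 [379.71057559 528.0630493 ] [202.51641879 365.78406501]
5 54 [177.7232466  546.27707246] [144.99052307 309.75987398]
5 36 [211.33258427 542.35778708] [154.81025652 318.59908218]
5 -36 [345.72032162 526.68643114] [195.77110429 355.46988557]
5 -54 [379.30485813 522.77003791] [206.4535871  365.08569541]
```

>>> step_arm(
  commands=[
    [[0.54,-0.43,0],0],
    [[0,0,-0.9],0],
    [[0,0,-0.9],0],
    [[0,0,-0.6],0],
    [[0,0,-0.2],0],
  ],
)

```text
time_s: 1.7
eef_pos: [458.2, 326.0, 175.7]
ee_rot: [0.517, 0.481, 0.518, -0.484]
force: [0.3, 0.2, -0.6]
grip_width: 0.999
```

>>> step_arm(
  commands=[
    [[0,0,0],0],
  ],
)

```text
time_s: 1.8
eef_pos: [459.1, 326.3, 177.8]
ee_rot: [0.517, 0.482, 0.517, -0.483]
force: [-0.5, 0.1, 0.7]
grip_width: 0.998
```

Run:
```python
from h import *
st(); snap('side','side2'); crop('side2',230,90,330,220,5,'b')
```

```text
t 1.8 pos [459.1 326.3 177.8] jawyaw 4.0 down [-0. -0. -1.] F [-0.5  0.1  0.7] g 0.998 j [0.41 0.45 1.47 0.   1.22 0.34]
```

View pics/b.png

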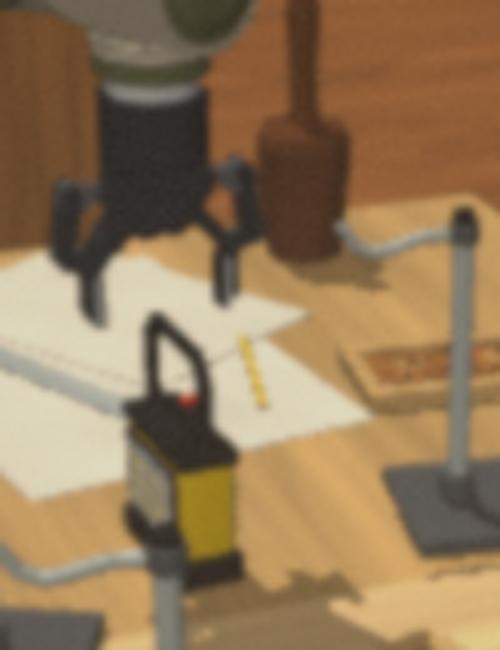

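>>> step_arm(
  commands=[
    [[0.05,0,-0.2],0],
    [[0,0,-0.2],0],
    [[0,0,0],0],
  ],
)

```text
time_s: 2.15
eef_pos: [461.3, 326.0, 161.4]
ee_rot: [0.517, 0.482, 0.517, -0.483]
force: [0.6, 0.1, -0.9]
grip_width: 1.003
```

>>> step_arm(
  commands=[
    [[0,0,0],0],
    [[0,0,0],0],
    [[0,0,0],0],
    [[0,0,0],0],
    [[0,0,0],0],
  ],
  gripper=1,
  force=80,
)

```text
time_s: 2.65
eef_pos: [461.7, 326.2, 162.4]
ee_rot: [0.517, 0.482, 0.517, -0.482]
force: [0.4, 0.1, 0.3]
grip_width: 0.141
```

Run:
```python
from h import *
st(); snap('side','side3'); crop('side3',230,90,330,220,5,'b')
```

```text
t 2.65 pos [461.7 326.2 162.4] jawyaw 4.0 down [ 0.  0. -1.] F [0.4 0.1 0.3] g 0.141 j [ 0.41  0.47  1.48 -0.    1.19  0.34]
```

View pics/b.png

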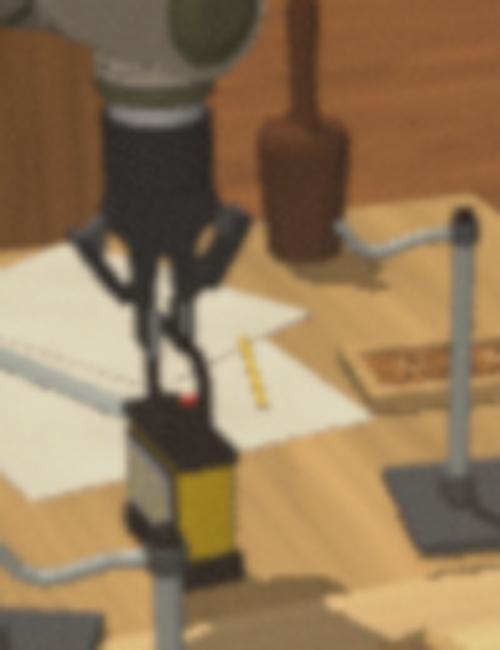

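>>> step_arm(
  commands=[
    [[0,0,0.2],0],
    [[0,0,0.5],0],
    [[0,0,0.7],0],
    [[0,0,0.7],0],
    [[0,0,0.1],0],
  ],
)

```text
time_s: 3.2
eef_pos: [462.4, 326.6, 253.5]
ee_rot: [0.518, 0.484, 0.516, -0.481]
force: [-0.4, -0.6, -4.1]
grip_width: 0.114
```

>>> step_arm(
  commands=[
    [[0,0,0],-0.04],
    [[0,0,0],-0.04],
    [[0,0,0],0],
  ],
)

```text
time_s: 3.5
eef_pos: [461.2, 326.0, 248.9]
ee_rot: [-0.452, -0.543, -0.452, 0.544]
force: [-0.1, 0.0, -4.1]
grip_width: 0.11
```

Run:
```python
from h import *
st(); snap('side','side4'); crop('side4',230,60,350,200,5,'b'); snap('top','top4'); crop('top4',130,110,280,260,5,'a')
```

```text
t 3.5 pos [461.2 326.  248.9] jawyaw -10.5 down [-0. -0. -1.] F [-0.1  0.  -4.1] g 0.11 j [0.41 0.4  1.36 0.   1.38 0.59]
```

View pics/b.png

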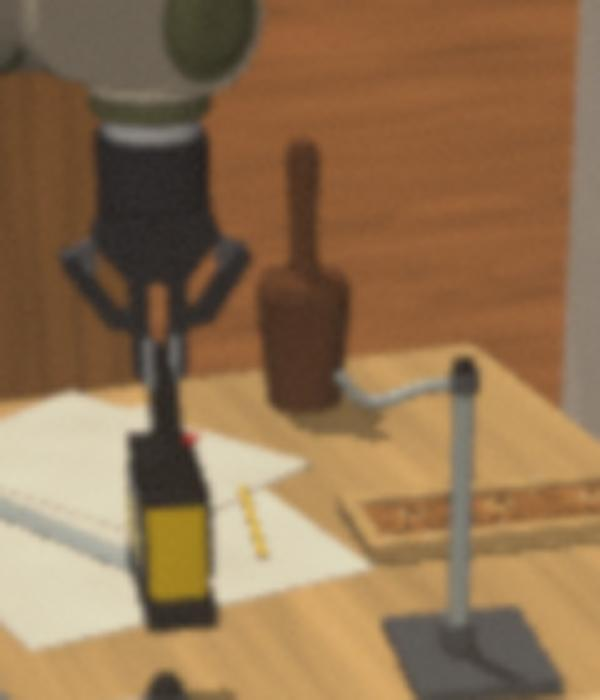

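View pics/a.png

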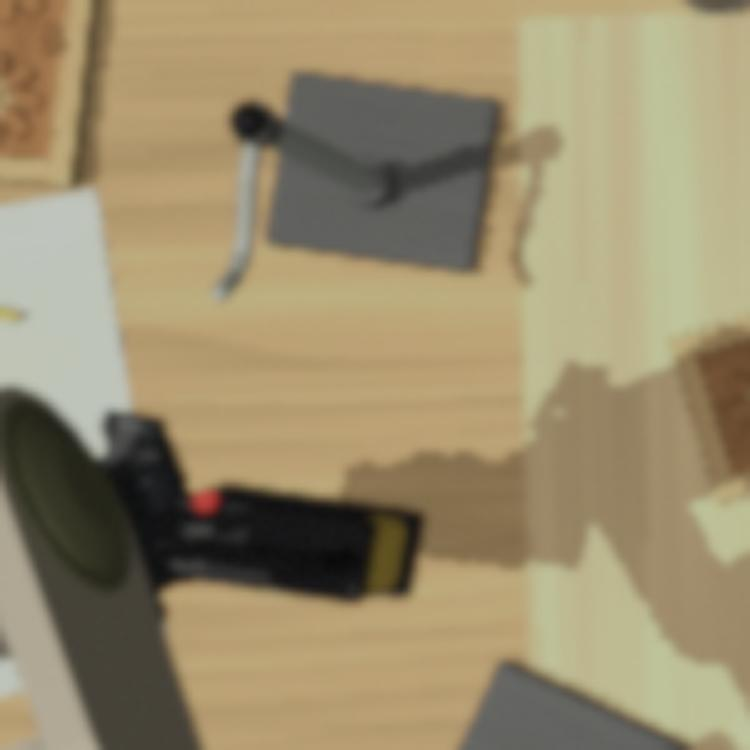

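Run:
```python
from h import *
T=load('top4');S=load('side4')
tcp=np.array([461.2,326.0,248.9]);a=np.radians(-10.5);c,s=np.cos(a),np.sin(a)
for l in [(25,-58,105),(-25,-58,105),(25,58,105),(-25,58,105),(25,-58,0),(-25,-58,0),(0,-48,170)]:
    y=l[1]-23.5; w=np.array([tcp[0]+c*l[0]-s*y,tcp[1]+s*l[0]+c*y,l[2]-170+tcp[2]+8]); print(l,w.round(0),'top',((proj(T,w)-[130,110])*5).round(0),'side',((proj(S,w)-[230,60])*5).round(0))
```

```text
(25, -58, 105) [471. 241. 192.] top [383. 516.] side [215. 489.]
(-25, -58, 105) [422. 250. 192.] top [367. 611.] side [139. 494.]
(25, 58, 105) [492. 355. 192.] top [164. 482.] side [191. 425.]
(-25, 58, 105) [443. 364. 192.] top [148. 577.] side [120. 430.]
(25, -58, 0) [471. 241.  87.] top [436. 513.] side [219. 631.]
(-25, -58, 0) [422. 250.  87.] top [422. 599.] side [146. 637.]
(0, -48, 170) [448. 256. 257.] top [316. 566.] side [172. 393.]
```

>>> step_arm(
  commands=[
    [[0.65,0.24,0.07],0],
    [[0.65,0.24,0.07],0],
    [[0.3,-0.055,0],0],
    [[0.3,-0.055,0],0],
    [[0.3,-0.055,0],0],
  ],
)

```text
time_s: 4.1
eef_pos: [550.1, 338.7, 255.0]
ee_rot: [-0.453, -0.542, -0.454, 0.543]
force: [0.5, -1.0, -4.1]
grip_width: 0.112
```

Run:
```python
from h import *
st(); snap('side','side5'); crop('side5',230,60,350,200,5,'b'); snap('top','top5'); crop('top5',130,90,280,240,5,'a')
```

```text
t 4.1 pos [550.1 338.7 255. ] jawyaw -10.2 down [-0. -0. -1.] F [ 0.5 -1.  -4.1] g 0.112 j [0.37 0.58 1.06 0.   1.5  0.55]
```

View pics/b.png

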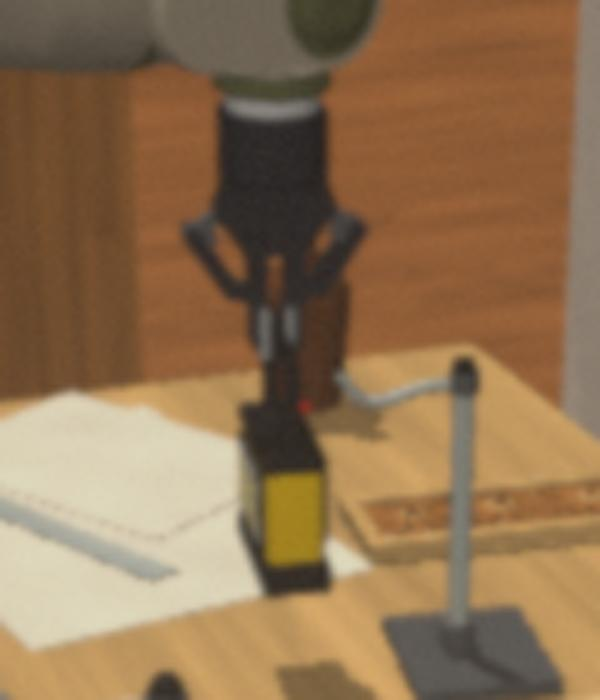

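View pics/a.png

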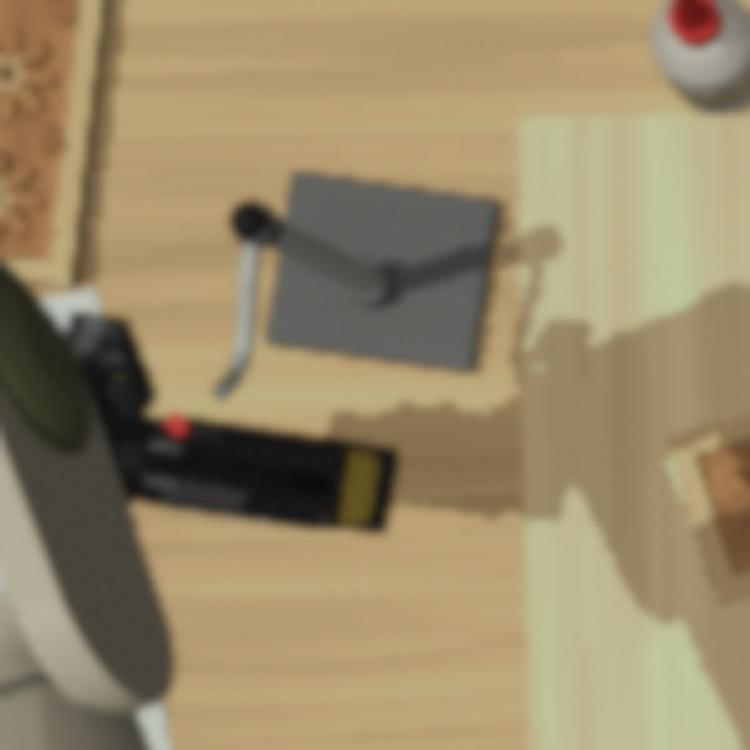

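Run:
```python
from h import *
T=load('top5');S=load('side5')
P=lambda w:(w,((proj(T,w)-[130,90])*5).round(0),((proj(S,w)-[230,60])*5).round(0))
print('mid',P((545.8,315.6,263))); print('low',P((610,303,213)));print('tip',P((583,308,234)))
print('tip tri',tri(T,(130+218/5,90+393/5),S,(230+337/5,60+373/5)))
print('bend tri',tri(T,(130+243/5,90+345/5),S,(230+372/5,60+402/5)))
print('post tri',tri(T,(130+250/5,90+220/5),S,(230+464/5,60+362/5)))
```

```text
mid ((545.8, 315.6, 263), array([186., 469.]), array([281., 338.]))
low ((610, 303, 213), array([247., 350.]), array([375., 401.]))
tip ((583, 308, 234), array([223., 398.]), array([336., 375.]))
tip tri [585.19375581 310.32601529 234.54768442]
bend tri [611.16228569 306.347772   211.04888218]
post tri [672.54702049 291.50644305 238.11426299]
```

>>> step_arm(
  commands=[
    [[0.4,-0.06,0],0],
    [[0.4,-0.07,0],0],
    [[0.4,-0.07,0],0],
    [[0.42,-0.07,0],0],
    [[0,0,0],0],
  ],
)

```text
time_s: 4.7
eef_pos: [615.3, 327.3, 254.7]
ee_rot: [-0.453, -0.543, -0.453, 0.544]
force: [-0.6, -0.3, -4.1]
grip_width: 0.113
```

Run:
```python
from h import *
st(); snap('side','side6'); crop('side6',260,90,350,190,7,'b'); snap('top','top6'); crop('top6',130,90,280,240,5,'a')
```

```text
t 4.7 pos [615.3 327.3 254.7] jawyaw -10.4 down [-0. -0. -1.] F [-0.6 -0.3 -4.1] g 0.113 j [ 0.32  0.72  0.83 -0.    1.59  0.5 ]
```

View pics/b.png

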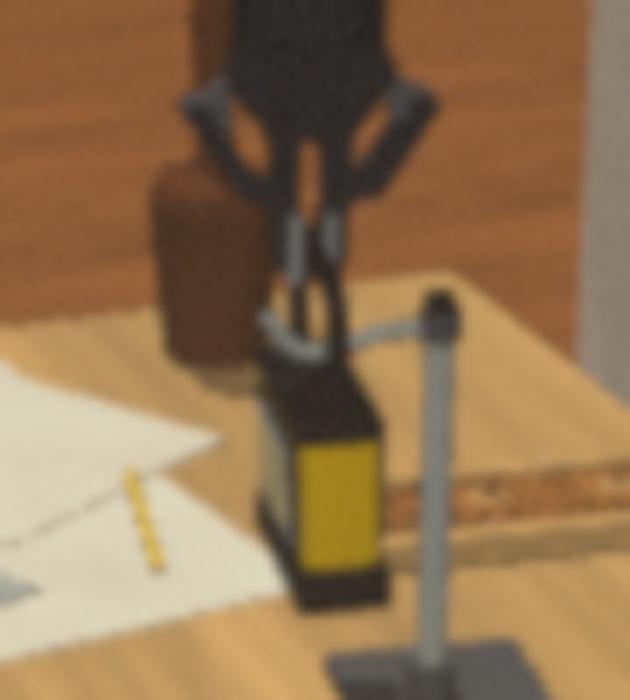

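View pics/a.png

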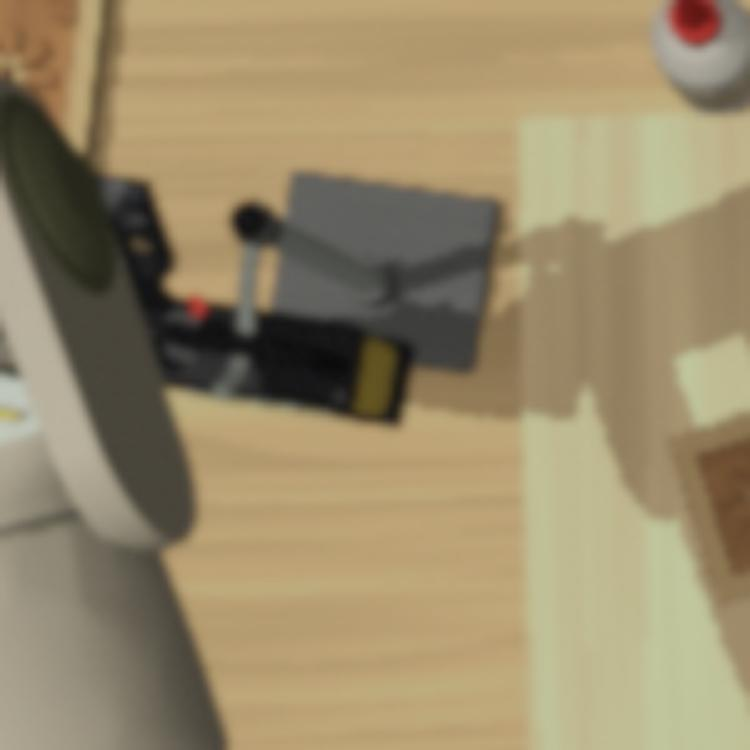

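>>> step_arm(
  commands=[
    [[0,0,-0.3],0],
    [[0,0,-0.3],0],
    [[0,0,-0.2],0],
    [[0,0,-0.1],0],
    [[0,0,0],0],
  ],
)

```text
time_s: 5.3
eef_pos: [614.2, 327.9, 219.1]
ee_rot: [-0.452, -0.543, -0.453, 0.544]
force: [0.4, -0.4, -4.2]
grip_width: 0.104
```

Run:
```python
from h import *
st(); snap('side','side7'); crop('side7',260,90,350,190,7,'b')
```

```text
t 5.3 pos [614.2 327.9 219.1] jawyaw -10.4 down [-0. -0. -1.] F [ 0.4 -0.4 -4.2] g 0.104 j [0.32 0.73 0.91 0.   1.51 0.5 ]
```

View pics/b.png

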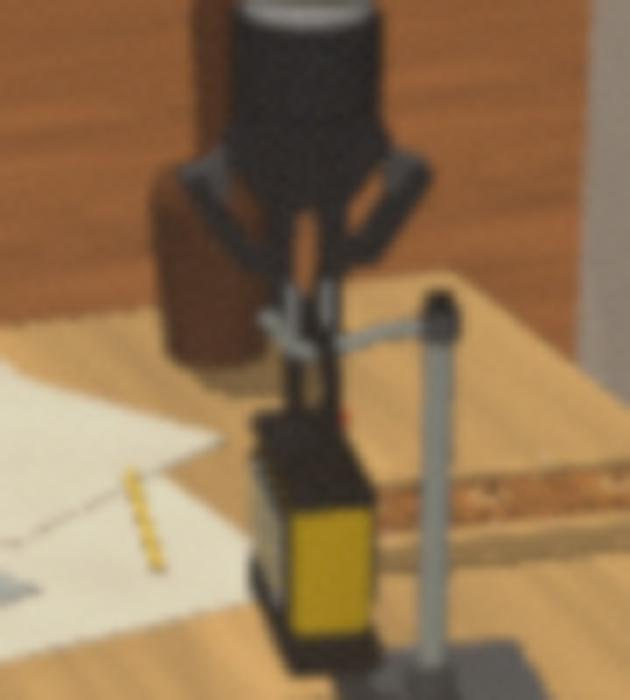

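Lower in small steps until the weight comes off.

>>> step_arm(
  commands=[
    [[0,0,-0.06],0],
    [[0,0,-0.05],0],
    [[0,0,0],0],
  ],
)

```text
time_s: 5.65
eef_pos: [614.7, 328.0, 216.1]
ee_rot: [0.453, 0.544, 0.452, -0.543]
force: [-0.2, 0.3, -0.9]
grip_width: 0.11
```

>>> step_arm(
  commands=[
    [[0,0,-0.05],0],
    [[0,0,0],0],
    [[0,0,0],0],
  ],
)

```text
time_s: 5.95
eef_pos: [614.9, 328.1, 215.5]
ee_rot: [0.453, 0.544, 0.452, -0.542]
force: [-1.5, -0.4, 7.5]
grip_width: 0.112
```

>>> step_arm(
  commands=[
    [[0,0,0.02],0],
    [[0,0,0],0],
  ],
)

```text
time_s: 6.15
eef_pos: [614.8, 328.1, 215.5]
ee_rot: [0.453, 0.544, 0.452, -0.543]
force: [0.6, 0.9, 6.3]
grip_width: 0.111
```

>>> step_arm(
  commands=[
    [[0,0,0],0],
    [[0,0,0],0],
    [[0,0,0],0],
    [[0,0,0],0],
  ],
  gripper=0,
)

```text
time_s: 6.55
eef_pos: [614.4, 327.9, 214.0]
ee_rot: [-0.452, -0.543, -0.453, 0.544]
force: [0.4, -0.4, -0.1]
grip_width: 0.502
```

Run:
```python
from h import *
st(); snap('side','side8'); crop('side8',260,90,350,190,7,'b'); snap('top','top8'); crop('top8',130,90,280,240,5,'a')
```

```text
t 6.55 pos [614.4 327.9 214. ] jawyaw -10.4 down [-0. -0. -1.] F [ 0.4 -0.4 -0.1] g 0.502 j [0.32 0.73 0.92 0.   1.49 0.5 ]
```

View pics/b.png

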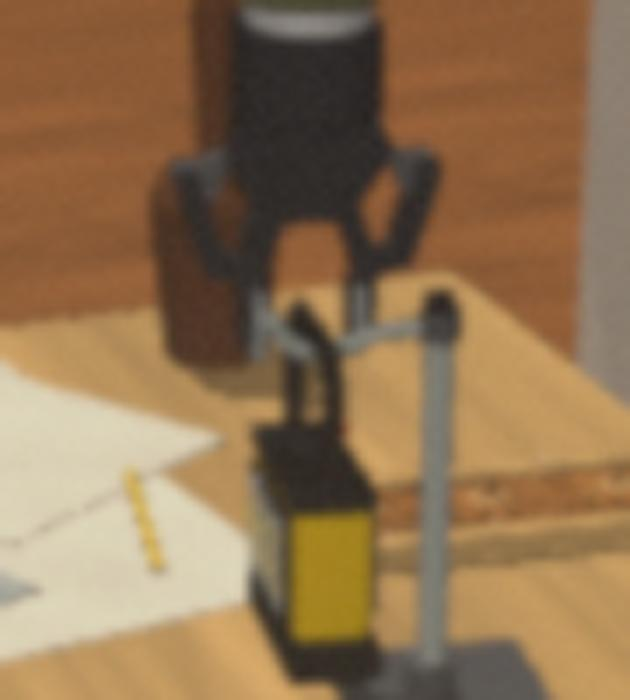

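View pics/a.png

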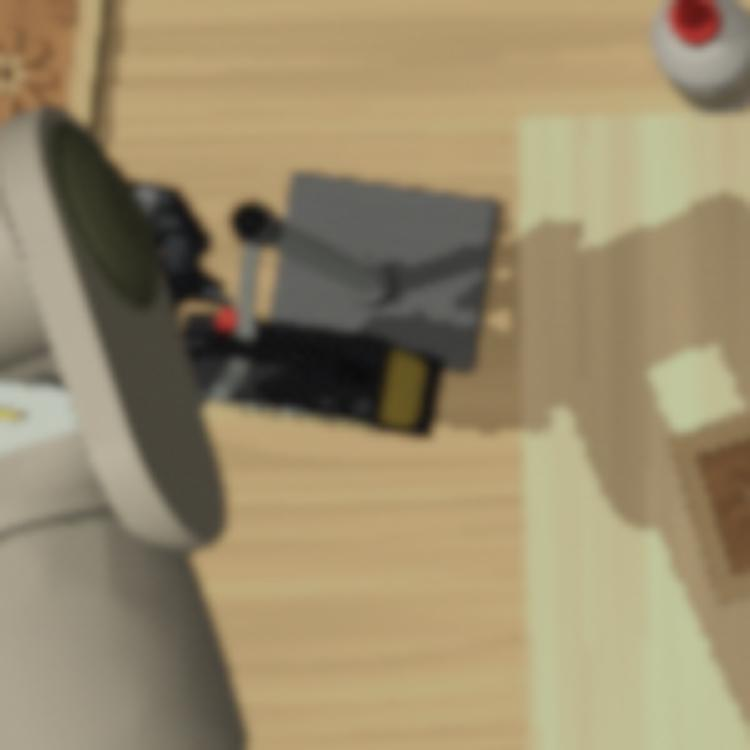

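>>> step_arm(
  commands=[
    [[0,0,0.3],0],
    [[0,0,0.7],0],
    [[0,0,0.8],0],
    [[0,0,0.8],0],
    [[0,0,0.4],0],
  ],
)

```text
time_s: 7.15
eef_pos: [614.5, 328.0, 338.8]
ee_rot: [0.453, 0.545, 0.452, -0.542]
force: [-0.4, -0.4, -0.3]
grip_width: 0.502
```

>>> step_arm(
  commands=[
    [[-0.14,-0.9,0],0.003],
    [[-0.14,-1,0],0.003],
    [[-0.14,-1,0],0.003],
    [[-0.14,-1,0],0.003],
    [[-0.14,-1,0],0.003],
  ],
  gripper=-1,
)

```text
time_s: 7.65
eef_pos: [585.9, 130.5, 335.5]
ee_rot: [0.466, 0.533, 0.465, -0.532]
force: [1.1, 0.1, -0.5]
grip_width: 0.999
```

>>> step_arm(
  commands=[
    [[-0.14,-1,0],0.003],
    [[-0.14,-1,0],0.003],
    [[-0.14,-1,0],0.003],
    [[-0.14,-1,0],0.003],
    [[-0.14,-1,0],0],
  ],
)

```text
time_s: 8.15
eef_pos: [558.0, -69.6, 335.5]
ee_rot: [0.476, 0.524, 0.475, -0.523]
force: [0.5, -0.0, -0.2]
grip_width: 1.004
```

>>> step_arm(
  commands=[
    [[-0.14,-1,0],0],
    [[-0.14,-1,0],0],
    [[-0.14,-1,0],0],
    [[-0.14,-1,0],0],
    [[-0.14,-1,0],0],
  ],
)

```text
time_s: 8.65
eef_pos: [530.0, -269.6, 335.5]
ee_rot: [0.476, 0.524, 0.475, -0.524]
force: [0.7, -0.3, -0.5]
grip_width: 0.998
```

Run:
```python
from h import *
st(); snap('side','side9'); crop('side9',240,120,360,210,6,'b')
```

```text
t 8.65 pos [ 530.  -269.6  335.5] jawyaw -5.6 down [ 0. -0. -1.] F [ 0.7 -0.3 -0.5] g 0.998 j [-0.67  0.43  1.09  0.    1.62 -0.57]
```

View pics/b.png

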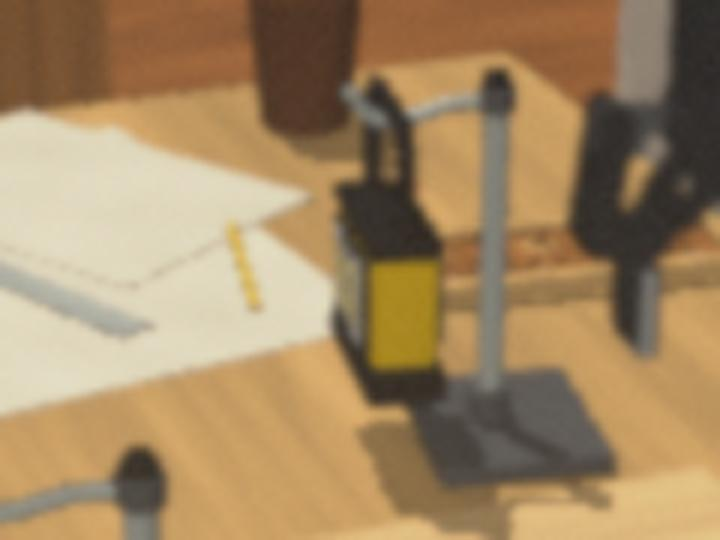

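>>> step_arm(
  commands=[
    [[-0.14,-0.96,0],0],
    [[-0.14,-0.96,0],0],
    [[-0.14,-0.96,0],0],
    [[0,0,-0.9],0],
    [[0,0,-0.9],0],
  ],
)

```text
time_s: 9.2
eef_pos: [513.5, -384.6, 262.5]
ee_rot: [0.476, 0.524, 0.474, -0.524]
force: [1.1, -0.0, -0.6]
grip_width: 1.0
```

>>> step_arm(
  commands=[
    [[0,0,-0.9],0],
    [[0,0,-0.2],0],
    [[0,0,0],0],
  ],
)

```text
time_s: 9.5
eef_pos: [513.7, -383.2, 218.7]
ee_rot: [-0.475, -0.524, -0.475, 0.524]
force: [-0.4, 0.2, 0.1]
grip_width: 1.004
```

Run:
```python
from h import *
st(); snap('side','side10'); crop('side10',310,160,430,280,6,'b'); snap('top','top10'); crop('top10',360,140,480,240,6,'a')
```

```text
t 9.5 pos [ 513.7 -383.2  218.7] jawyaw -5.6 down [-0.  0. -1.] F [-0.4  0.2  0.1] g 1.004 j [-0.82  0.59  1.14 -0.    1.41 -0.73]
```

View pics/b.png

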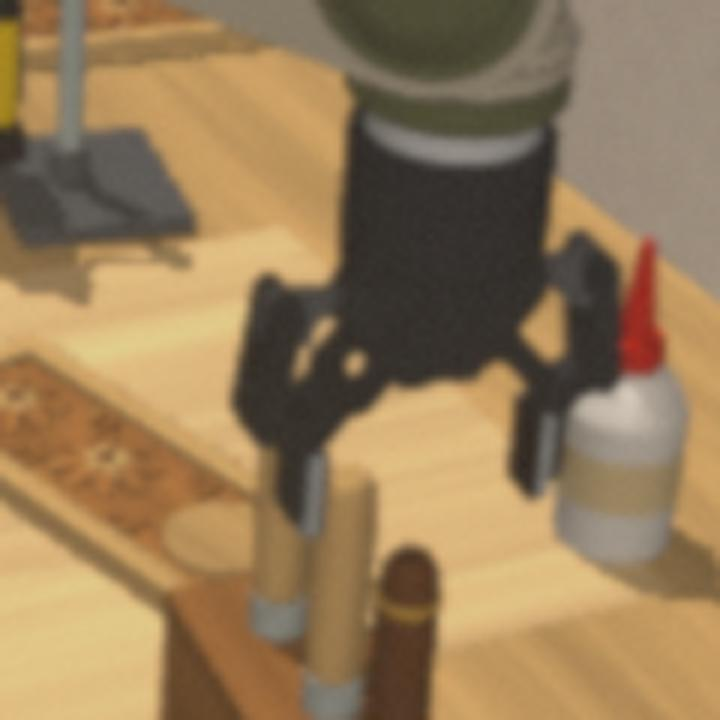

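View pics/a.png

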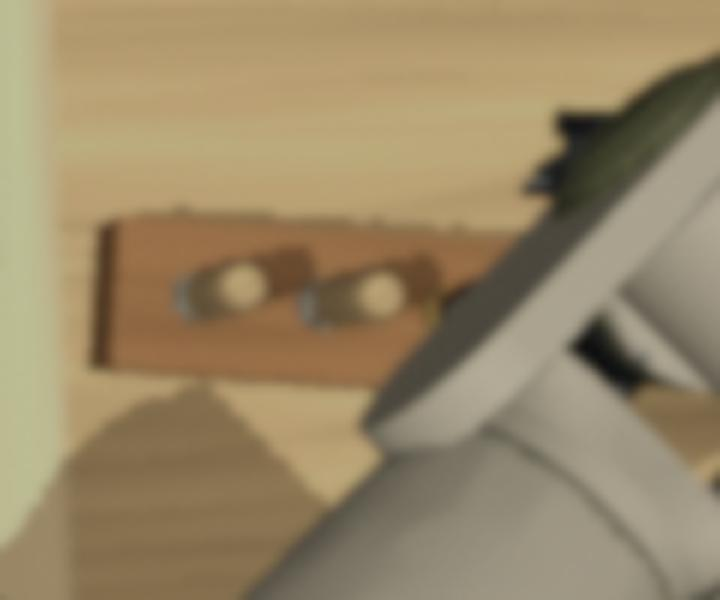

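>>> step_arm(
  commands=[
    [[0,-0.03,-0.5],0],
    [[0,0,-0.6],0],
    [[0,0,-0.4],0],
    [[0,0,-0.19],0],
    [[0,0,0],0],
  ],
)

```text
time_s: 10.1
eef_pos: [513.9, -384.7, 151.5]
ee_rot: [0.475, 0.524, 0.475, -0.524]
force: [0.4, 0.1, -0.2]
grip_width: 1.0
```

>>> step_arm(
  commands=[
    [[0,0,0],0],
    [[0,0,0],0],
    [[0,0,0],0],
    [[0,0,0],0],
    [[0,0,0],0],
  ],
  gripper=1,
  force=40,
)

```text
time_s: 10.6
eef_pos: [513.6, -384.6, 151.2]
ee_rot: [-0.475, -0.524, -0.475, 0.524]
force: [-2.5, 1.0, 3.6]
grip_width: 0.287
```

Run:
```python
from h import *
st(); snap('side','side11'); crop('side11',310,190,430,310,6,'b')
```

```text
t 10.6 pos [ 513.6 -384.6  151.2] jawyaw -5.6 down [-0. -0. -1.] F [-2.5  1.   3.6] g 0.287 j [-0.82  0.64  1.23 -0.    1.27 -0.73]
```

View pics/b.png

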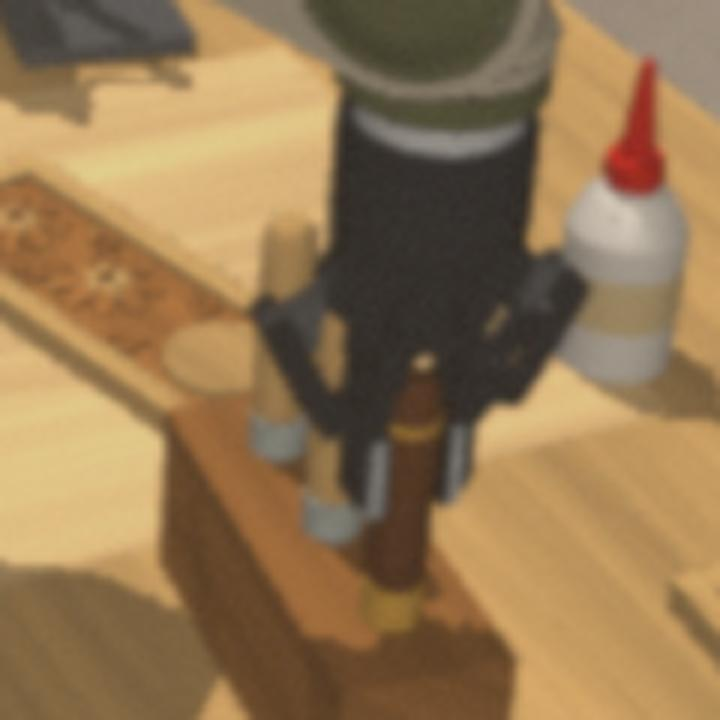

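>>> step_arm(
  commands=[
    [[0,0,0.1],0],
    [[0,0,0.4],0],
    [[0,0,0.7],0],
    [[0,0,0.7],0],
    [[0,0,0.7],0],
  ],
  force=50,
)

```text
time_s: 11.15
eef_pos: [513.6, -384.3, 255.8]
ee_rot: [0.475, 0.524, 0.475, -0.524]
force: [0.0, -0.3, -0.4]
grip_width: 0.285
```

>>> step_arm(
  commands=[
    [[0,0,0],0],
    [[0.3,-0.07,0],-0.045],
    [[0.3,-0.07,0],-0.045],
    [[0.3,-0.07,0],-0.045],
    [[0.3,-0.07,0],-0.045],
  ],
)

```text
time_s: 11.65
eef_pos: [562.0, -395.6, 253.5]
ee_rot: [-0.308, -0.636, -0.309, 0.637]
force: [0.1, 0.1, -0.7]
grip_width: 0.285
```

Run:
```python
from h import *
st(); snap('side','side12'); crop('side12',310,130,450,330,4,'b')
```

```text
t 11.65 pos [ 562.  -395.6  253.5] jawyaw -38.3 down [-0.  0. -1.] F [ 0.1  0.1 -0.7] g 0.285 j [-0.78  0.69  0.88  0.    1.57 -0.11]
```

View pics/b.png

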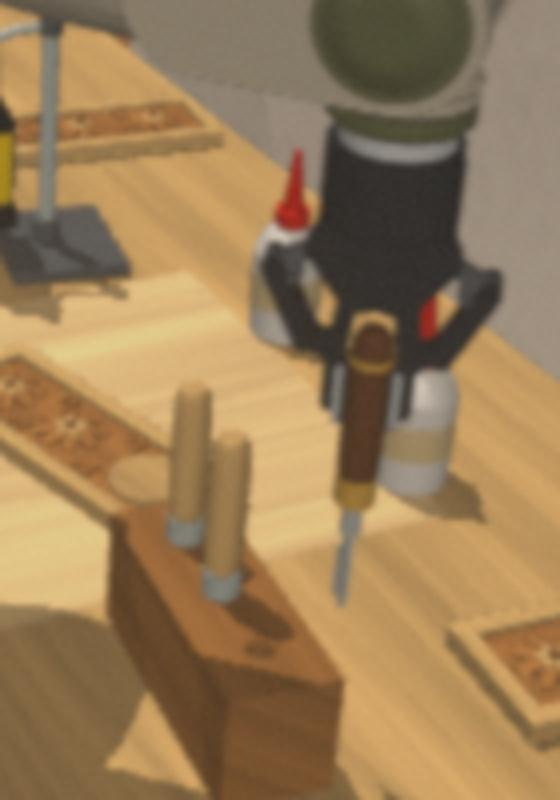

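>>> step_arm(
  commands=[
    [[0.1,-0.03,0],-0.0455],
    [[0.1,-0.03,0],-0.0455],
    [[0.1,-0.03,0],-0.0455],
    [[0,-0.02,0],-0.0455],
    [[0,0,0],-0.0455],
  ],
)

```text
time_s: 12.2
eef_pos: [573.4, -400.0, 253.6]
ee_rot: [-0.067, -0.704, -0.068, 0.704]
force: [0.6, -0.2, -0.2]
grip_width: 0.283
```

>>> step_arm(
  commands=[
    [[0,0,0],-0.0455],
    [[0,0,0],-0.0455],
    [[0,0,-0.7],0],
    [[0,0,-0.8],0],
    [[0,0,-0.7],0],
  ],
)

```text
time_s: 12.7
eef_pos: [573.0, -399.5, 164.3]
ee_rot: [0.032, -0.706, 0.031, 0.707]
force: [0.1, 0.9, -1.1]
grip_width: 0.289
```

>>> step_arm(
  commands=[
    [[0,0,-0.07],0],
    [[0,0,0],0],
  ],
  force=25,
)

```text
time_s: 12.9
eef_pos: [573.5, -400.0, 163.8]
ee_rot: [0.032, -0.706, 0.032, 0.707]
force: [-0.1, -0.2, -0.1]
grip_width: 0.286
```

Run:
```python
from h import *
st(); snap('side','side13'); crop('side13',310,130,450,330,4,'b');snap('top','top13'); crop('top13',360,120,480,240,5,'a')
```

```text
t 12.9 pos [ 573.5 -400.   163.8] jawyaw -95.2 down [-0.  0. -1.] F [-0.1 -0.2 -0.1] g 0.286 j [-0.78  0.77  0.98  0.    1.39  0.89]
```

View pics/b.png

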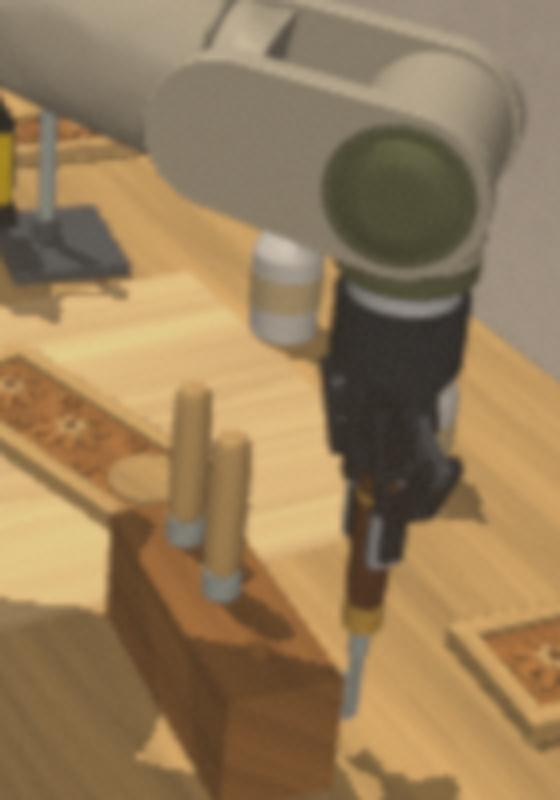

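View pics/a.png

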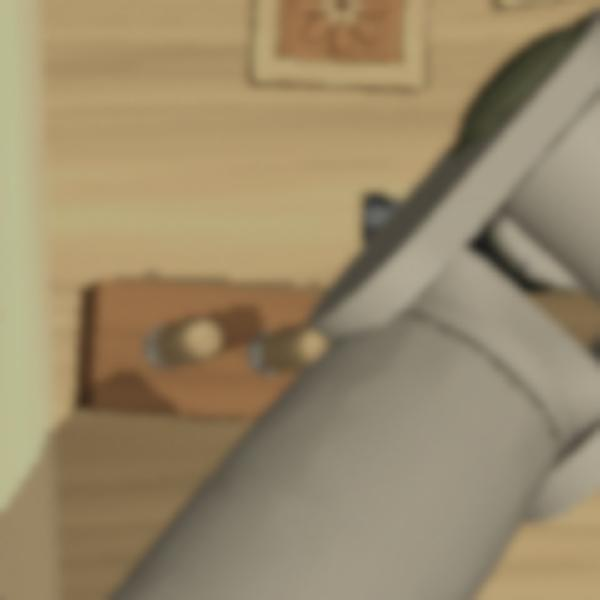

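>>> step_arm(
  commands=[
    [[-0.3,0.03,0],0],
    [[-0.3,0.03,0],0],
    [[-0.3,0.03,0],0],
    [[-0.2,0.02,0],0],
    [[0,0,0],0],
  ],
)

```text
time_s: 13.5
eef_pos: [530.5, -396.1, 166.5]
ee_rot: [-0.032, 0.708, -0.034, -0.705]
force: [3.8, 0.7, 2.5]
grip_width: 0.281
```

Run:
```python
from h import *
st(); snap('side','side14'); crop('side14',310,130,450,330,4,'b')
```

```text
t 13.5 pos [ 530.5 -396.1  166.5] jawyaw -95.3 down [ 0. -0. -1.] F [3.8 0.7 2.5] g 0.281 j [-0.82  0.67  1.14  0.    1.32  0.84]
```

View pics/b.png

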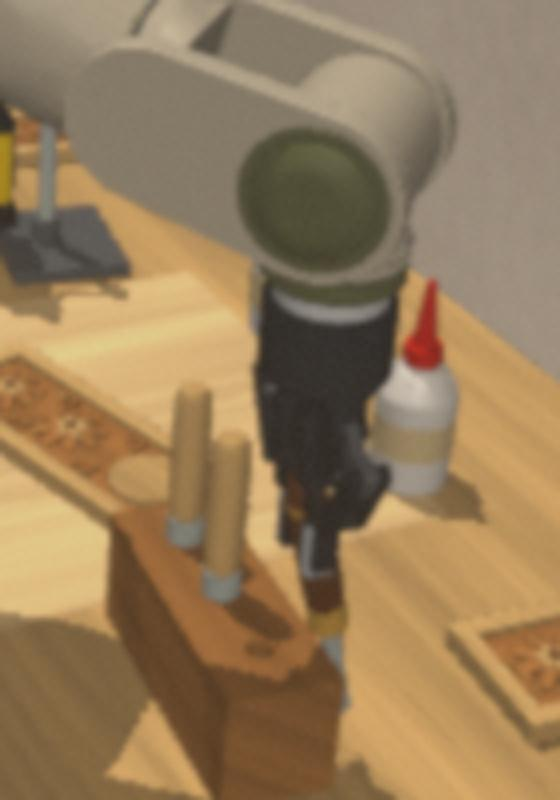

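>>> step_arm(
  commands=[
    [[-0.3,0.03,0],0],
    [[-0.3,0.03,0],0],
    [[-0.3,0.03,0],0],
    [[-0.2,0.02,0],0],
    [[0,0,0],0],
  ],
)

```text
time_s: 14.05
eef_pos: [485.6, -391.7, 165.1]
ee_rot: [-0.032, 0.707, -0.033, -0.706]
force: [2.6, 0.4, 2.6]
grip_width: 0.285
```

Run:
```python
from h import *
st(); snap('side','side15'); crop('side15',290,130,430,330,4,'b')
```

```text
t 14.05 pos [ 485.6 -391.7  165.1] jawyaw -95.3 down [ 0. -0. -1.] F [2.6 0.4 2.6] g 0.285 j [-0.87  0.59  1.28 -0.    1.27  0.8 ]
```

View pics/b.png

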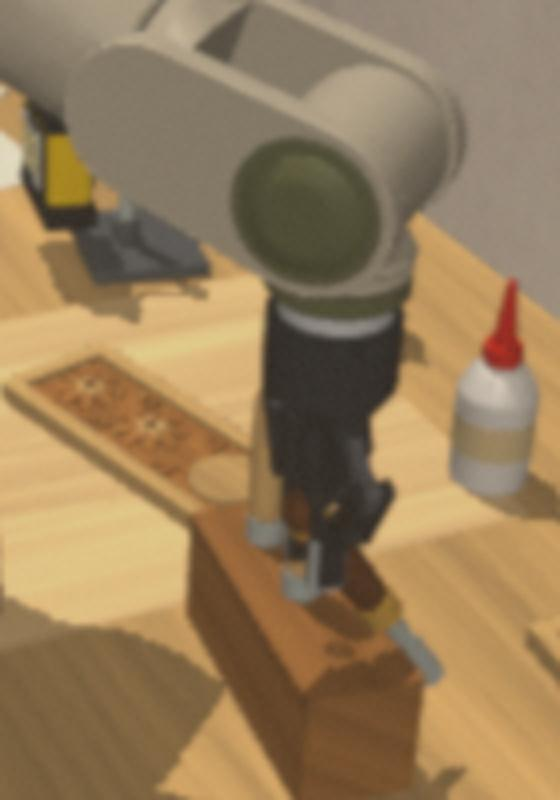

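```bash
cat >> h.py <<'E'
def onplane(c,u,v,p0,yawdeg):
    f,Rm,o=cam(c); d=Rm@np.array([(u-c['cx'])/f,(v-c['cy'])/f,1]); n=np.array([np.cos(np.radians(yawdeg)),np.sin(np.radians(yawdeg)),0])
    return o+d*(n@(np.array(p0)-o))/(n@d)
E
python3 - <<'E'
from h import *
S=load('side15'); g=np.array([485.6,-391.7,173.1])
for u,v in((385,612),(395,628),(432,680)):
    w=onplane(S,290+u/4,130+v/4,g,-95.3); d=w-g; print(w.round(1),np.linalg.norm(d).round(1),'tilt',np.degrees(np.arctan2(np.hypot(d[0],d[1]),-d[2])).round(1))
E
```

```text
[ 535.4 -396.3  113.2] 78.0 tilt 39.8
[ 543.2 -397.    99.5] 93.6 tilt 38.2
[ 572.7 -399.8   52.5] 149.0 tilt 36.0
```

>>> step_arm(
  commands=[
    [[-0.2,0.02,0],0],
    [[-0.2,0.02,0],0],
    [[-0.1,0.01,0],0],
    [[0,0,0],0],
  ],
)

```text
time_s: 14.5
eef_pos: [465.1, -389.3, 164.1]
ee_rot: [0.033, -0.706, 0.033, 0.707]
force: [0.7, 0.3, 2.3]
grip_width: 0.288
```

>>> step_arm(
  commands=[
    [[0,0,0],0],
    [[0,0,0],0],
    [[0,0,0],0],
  ],
  force=90,
)

```text
time_s: 14.8
eef_pos: [465.7, -389.4, 164.0]
ee_rot: [-0.033, 0.706, -0.033, -0.706]
force: [1.1, -0.1, 2.6]
grip_width: 0.275
```

>>> step_arm(
  commands=[
    [[0,0,0.2],0],
    [[0,0,0.6],0],
    [[0,0,0.9],0],
    [[0,0,0.5],0],
    [[0,0,0],0],
  ],
)

```text
time_s: 15.3
eef_pos: [465.9, -389.7, 254.8]
ee_rot: [-0.031, 0.707, -0.034, -0.706]
force: [-0.3, -0.4, -0.1]
grip_width: 0.278
```

Run:
```python
from h import *
st(); snap('side','side16'); crop('side16',290,130,430,330,4,'b'); snap('top','top16'); crop('top16',330,120,480,240,5,'a')
```

```text
t 15.3 pos [ 465.9 -389.7  254.8] jawyaw -95.3 down [ 0. -0. -1.] F [-0.3 -0.4 -0.1] g 0.278 j [-0.89  0.49  1.21 -0.    1.44  0.77]
```

View pics/b.png

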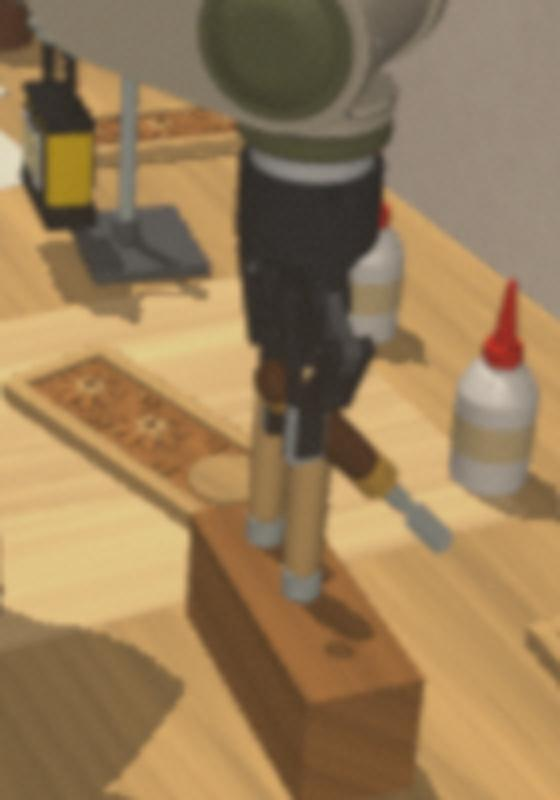

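View pics/a.png

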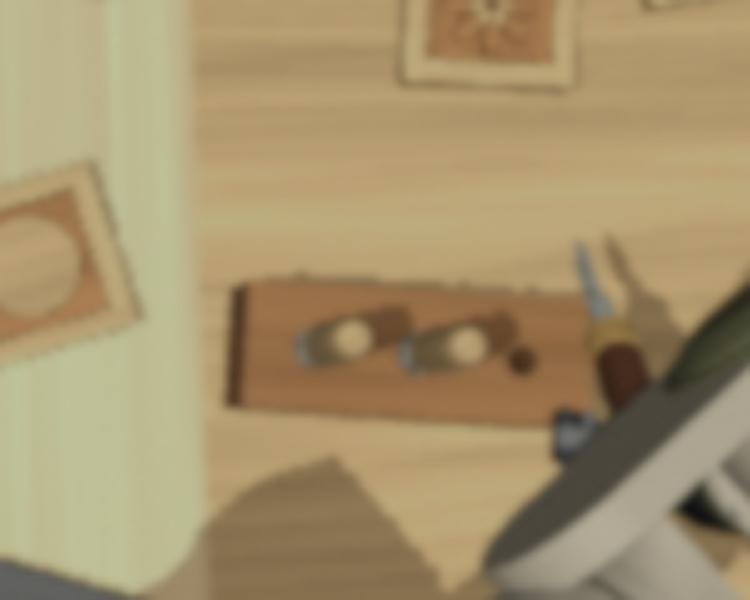

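Now both cameras see the edge; triangulate it and the axis.

Run:
```python
from h import *
crop('side16',370,230,420,280,12,'b'); crop('top16',430,160,470,210,12,'a')
T=load('top16');S=load('side16'); g=np.array([465.9,-389.7,262.8])
for a,b in(((330+580/5,120+243/5),(290+440/4,130+547/4)),((330+603/5,120+315/5),(290+390/4,130+490/4))):
    w=tri(T,a,S,b); d=w-g; print(w.round(1),np.linalg.norm(d).round(1),np.degrees(np.arctan2(np.hypot(d[0],d[1]),-d[2])).round(1),proj(T,w)-a,proj(S,w)-b)
    w=onplane(S,*b,g,-95.3); d=w-g; print(' pl',w.round(1),np.degrees(np.arctan2(np.hypot(d[0],d[1]),-d[2])).round(1))
```

```text
[ 570.5 -399.1  153.1] 151.9 43.8 [-0.49242086  0.93228632] [ 1.19810178 -0.15308786]
 pl [ 567.2 -399.1  153.5] 42.9
[ 530.8 -395.5  201. ] 89.8 46.5 [-0.05153212  0.09962058] [ 0.12594688 -0.01404803]
 pl [ 530.3 -395.7  201.2] 46.4
```

View pics/b.png

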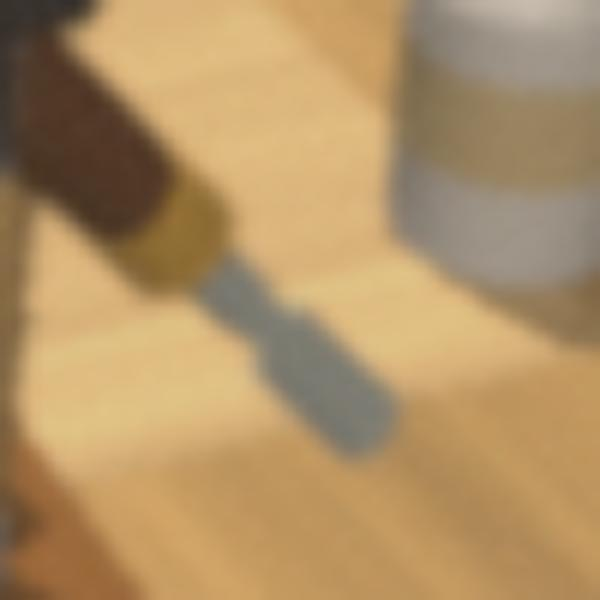

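View pics/a.png

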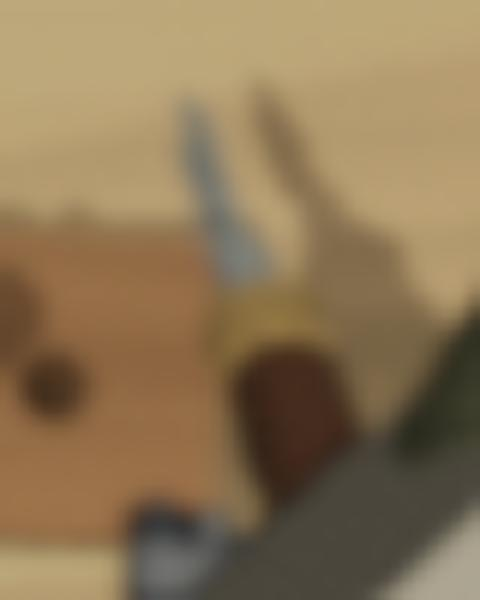

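Run:
```python
from h import *
T=load('top0');S=load('side0')
print('stand3 post',atz(T,338,266,244),'tip',atz(T,150+535/3,110+575/3,234))
print(tri(T,(338,266),S,(263,203)))
S=load('side16')
for y in(-390,-440): print(onplane(S,359,142,(0,y,0),90), onplane(S,290+200/4,130+60/4,(0,y,0),90))
w=tri(load('top16'),(445.5,168.3),S,(400.8,266.2));print('edge',w, w-[465.9,-389.7,254.8])
print('boss check',tri(load('top0'),(255+567/7,145+197/7),load('side0'),(180+665/4,120+520/4)), proj(load('side0'),(582,-105,18)))
```

```text
stand3 post [332.27858931 -95.44612801 244.        ] tip [243.80789966 -69.17992391 234.        ]
[329.23952218 -96.60872781 219.18145787]
[ 441.2643175  -390.          479.57831169] [ 400.13735407 -390.          478.98531682]
[ 413.44815874 -440.          501.38587114] [ 375.00696302 -440.          500.83160139]
edge [ 572.17180101 -398.17512625  153.43249506] [ 106.27180101   -8.47512625 -101.36750494]
boss check [ 579.96116802 -106.0061284    14.36263153] [347.09106766 248.65180983]
```

>>> step_arm(
  commands=[
    [[0,0,0.6],0],
    [[0,0,0.8],0],
    [[0,0,0.35],0],
    [[0.05,0.7,0],0],
    [[0.05,0.95,0],0],
  ],
)

```text
time_s: 15.9
eef_pos: [469.0, -323.3, 319.6]
ee_rot: [0.034, -0.705, 0.033, 0.707]
force: [0.5, 0.2, -0.2]
grip_width: 0.277
```

>>> step_arm(
  commands=[
    [[0.05,0.95,0],0],
    [[0.05,0.95,0],0],
    [[0.03,0.95,0],0],
    [[0.03,0.95,0],0],
    [[0.03,0.95,0],0],
  ],
)

```text
time_s: 16.4
eef_pos: [476.5, -131.6, 320.1]
ee_rot: [0.033, -0.705, 0.032, 0.708]
force: [0.5, 0.8, -0.3]
grip_width: 0.277
```

>>> step_arm(
  commands=[
    [[0,0.7,0],0],
    [[0,0.25,-0.4],0],
    [[0,0,-0.8],0],
    [[0,0,-0.8],0],
    [[0,0,-0.8],0],
  ],
)

```text
time_s: 16.9
eef_pos: [476.2, -94.7, 207.1]
ee_rot: [0.033, -0.705, 0.032, 0.707]
force: [0.2, -0.3, -0.4]
grip_width: 0.277
```

Run:
```python
from h import *
st(); snap('side','side17'); crop('side17',250,120,410,290,4,'b'); snap('top','top17'); crop('top17',250,120,400,240,5,'a')
```

```text
t 16.9 pos [476.2 -94.7 207.1] jawyaw -95.3 down [-0.  0. -1.] F [ 0.2 -0.3 -0.4] g 0.277 j [-0.44  0.26  1.66 -0.    1.22  1.22]
```

View pics/b.png

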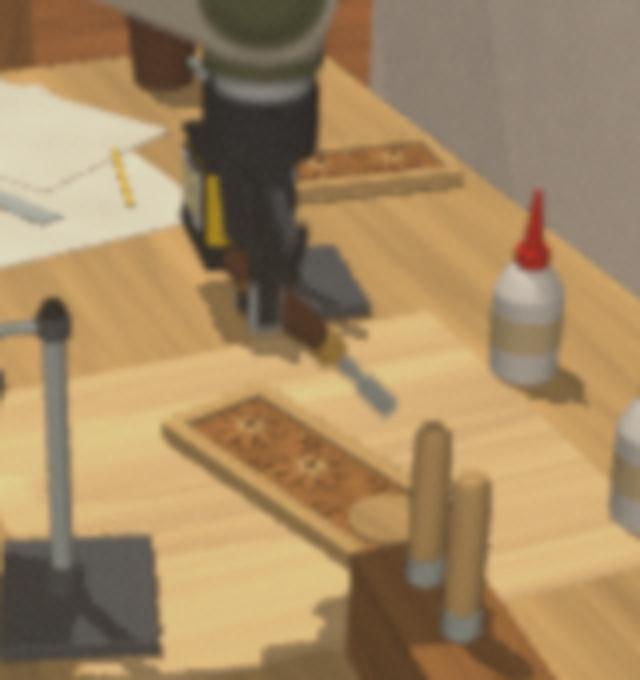

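View pics/a.png

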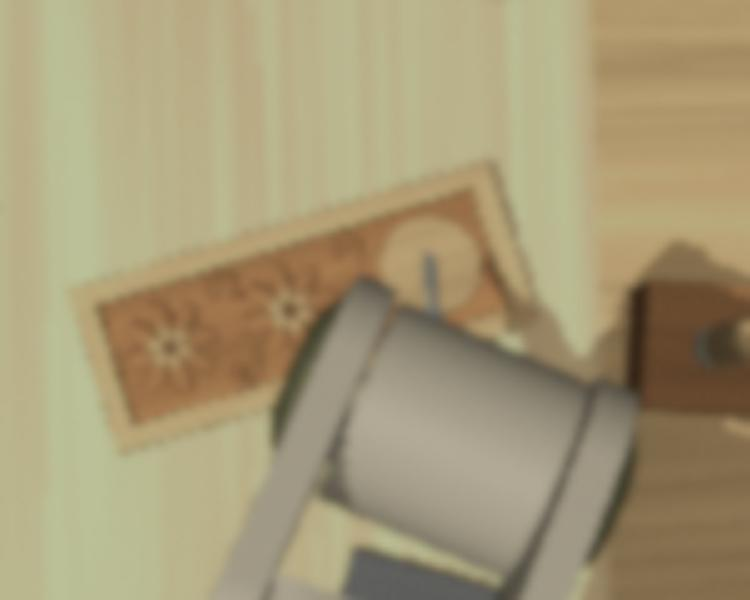

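Edge lies over the boss. Triangulate, then descend.

Run:
```python
from h import *
T=load('top17');S=load('side17')
w=tri(T,(250+430/5,120+252/5),S,(250+383/4,120+407/4)); print(w, w-[476.2,-94.7,207.1]); print('boss',atz(T,250+431/5,120+264/5,18))
```

```text
[ 577.80384336 -101.64559197  110.7611759 ] [101.60384336  -6.94559197 -96.3388241 ]
boss [ 581.57925692 -106.91729009   18.        ]
```

>>> step_arm(
  commands=[
    [[0,0,-0.7],0],
    [[0,0,-0.5],0],
    [[0,0,-0.3],0],
    [[0,0,-0.1],0],
    [[0,0,0],0],
  ],
)

```text
time_s: 17.5
eef_pos: [477.5, -95.3, 146.3]
ee_rot: [-0.033, 0.706, -0.033, -0.706]
force: [-0.1, 0.0, -0.7]
grip_width: 0.276
```

Run:
```python
from h import *
st(); snap('side','side18'); crop('side18',290,180,390,280,7,'b'); snap('top','top18'); crop('top18',300,140,380,200,9,'a')
```

```text
t 17.5 pos [477.5 -95.3 146.3] jawyaw -95.3 down [ 0. -0. -1.] F [-0.1  0.  -0.7] g 0.276 j [-0.44  0.33  1.74 -0.    1.07  1.22]
```

View pics/b.png

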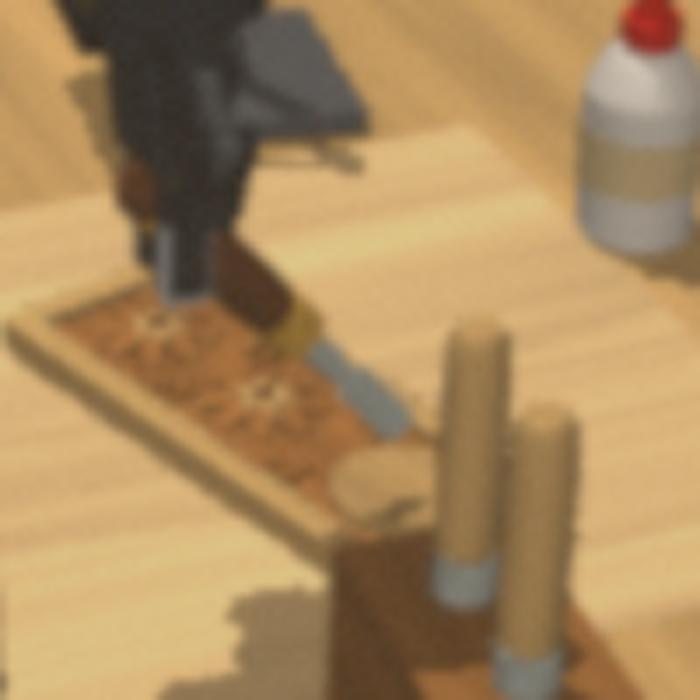

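View pics/a.png

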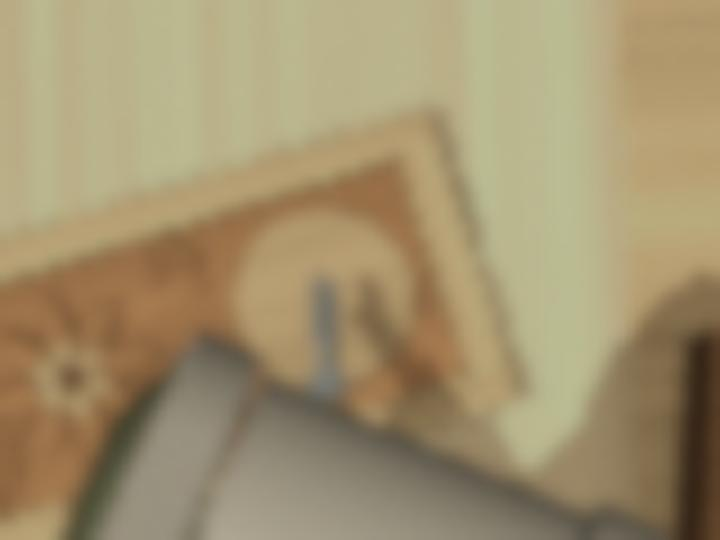

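Run:
```python
from h import *
T=load('top18');S=load('side18')
w=tri(T,(300+323/9,140+275/9),S,(290+396/7,180+433/7)); print(w, w-[477.5,-95.3,146.3], proj(T,w)-[300+323/9,140+275/9],proj(S,w)-[290+396/7,180+433/7])
b=atz(T,300+326/9,140+298/9,18);print('boss',b, atz(S,290+393/7,180+485/7,18))
for z in (40,50,60): print(z,atz(T,300+323/9,140+275/9,z),atz(S,290+396/7,180+433/7,z))
```

```text
[ 583.33612664 -103.87250858   41.38760634] [ 105.83612664   -8.57250858 -104.91239366] [-0.43366922  1.02674749] [ 1.12361155 -0.06421095]
boss [ 580.62194681 -106.95621457   18.        ] [ 577.85022137 -106.9705999    18.        ]
40 [ 586.5167801  -105.32280182   40.        ] [ 581.08618912 -101.0418656    40.        ]
50 [ 585.61489337 -104.93565786   50.        ] [ 573.77194141 -114.67577414   50.        ]
60 [ 584.71300665 -104.54851389   60.        ] [ 566.4576937  -128.30968268   60.        ]
```

>>> step_arm(
  commands=[
    [[-0.07,-0.05,-0.1],0],
    [[0,0,-0.08],0],
    [[0,0,0],0],
    [[0,0,0],0],
    [[0,0,0],0],
  ],
)

```text
time_s: 18.1
eef_pos: [474.5, -97.3, 138.8]
ee_rot: [-0.033, 0.706, -0.033, -0.706]
force: [0.5, -0.5, -0.5]
grip_width: 0.278
```

Run:
```python
from h import *
st(); snap('side','side19'); crop('side19',300,190,370,260,10,'b'); snap('top','top19'); crop('top19',310,150,370,200,12,'a')
```

```text
t 18.1 pos [474.5 -97.3 138.8] jawyaw -95.3 down [ 0. -0. -1.] F [ 0.5 -0.5 -0.5] g 0.278 j [-0.44  0.34  1.76  0.    1.05  1.22]
```

View pics/b.png

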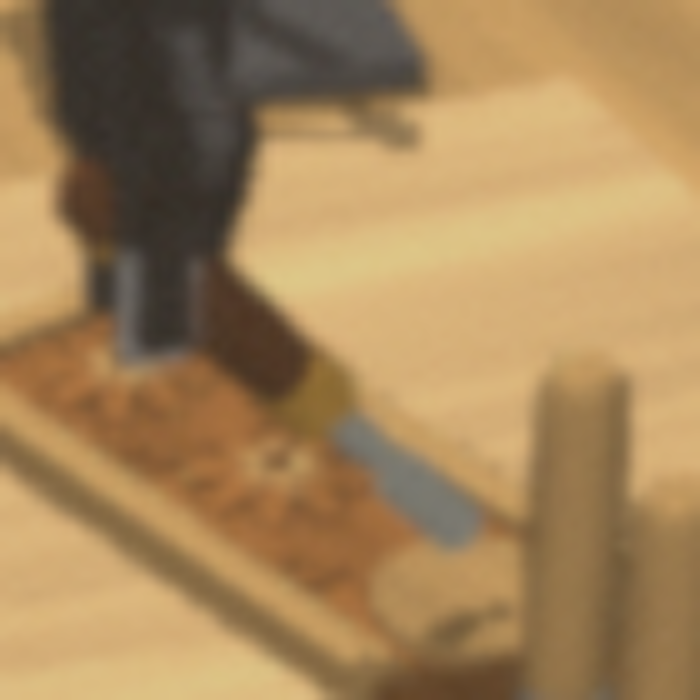

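View pics/a.png

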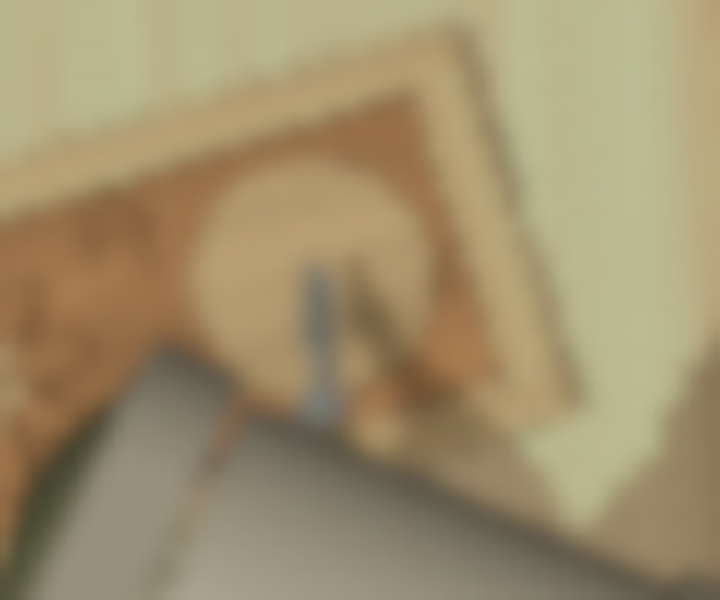

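View pics/side19.png

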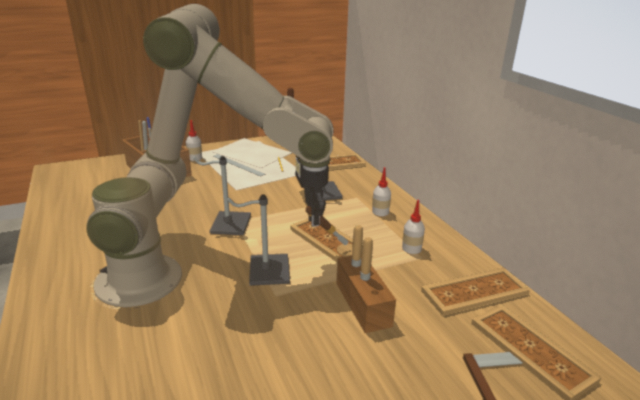

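Run:
```python
from h import *
T=load('top19');S=load('side19')
a=(310+318/12,150+266/12);b=(300+463/10,190+538/10)
w=tri(T,a,S,b); print('edge',w, w-[474.5,-97.3,138.8]); print('boss',atz(T,310+314/12,150+283/12,18))
sh=atz(load('top0'),160+475/6,115+140/6,0); sd=(sh-np.array([673,290,240]))/240; print('sun',sd)
s=atz(T,310+355/12,150+260/12,18)
# solve height using shadow: edge = s - h*sd ; fit to both rays
for h in range(8,36,3):
    e=s-h*sd; print(h,e.round(1),(proj(T,e)-a).round(1),(proj(S,e)-b).round(1))
```

```text
edge [ 580.02422706 -106.28927997   36.69446574] [ 105.52422706   -8.98927997 -102.10553426]
boss [ 579.17690511 -106.74190721   18.        ]
sun [ 0.11130368 -0.40863153 -1.        ]
8 [ 583.9 -114.1   26. ] [ 2.1 -0.4] [2.9 4.1]
11 [ 583.5 -112.9   29. ] [ 1.8 -0.4] [2.6 3. ]
14 [ 583.2 -111.7   32. ] [ 1.4 -0.3] [2.4 2. ]
17 [ 582.9 -110.4   35. ] [ 1.1 -0.3] [2.1 1. ]
20 [ 582.5 -109.2   38. ] [ 0.7 -0.3] [ 1.9 -0.1]
23 [ 582.2 -108.    41. ] [ 0.3 -0.2] [ 1.7 -1.1]
26 [ 581.9 -106.8   44. ] [-0.  -0.2] [ 1.4 -2.2]
29 [ 581.5 -105.5   47. ] [-0.4 -0.2] [ 1.2 -3.2]
32 [ 581.2 -104.3   50. ] [-0.8 -0.1] [ 1.  -4.2]
35 [ 580.9 -103.1   53. ] [-1.1 -0.1] [ 0.7 -5.3]
```

View pics/top19.png

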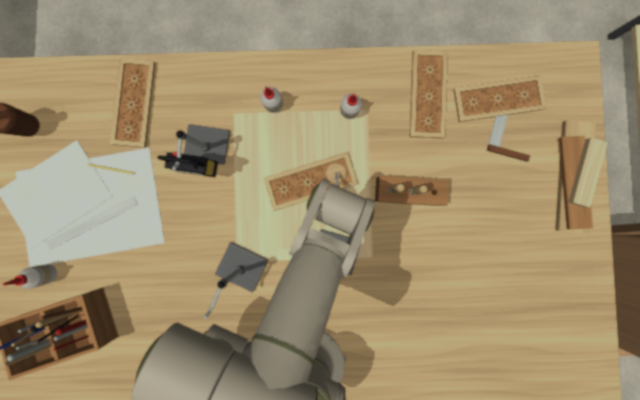

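The lamp hangs at (190,160), the glue bottles stand at (270,97) and (350,104), and both chisels are still in the block. I'm handing it in.

Run:
```python
from h import *
st(); print(ticket.finish_job())
```

```text
t 18.2 pos [474.5 -97.3 138.8] jawyaw -95.3 down [ 0. -0. -1.] F [ 0.2 -0.4 -0.8] g 0.275 j [-0.44  0.34  1.76 -0.    1.05  1.22]
the job is handed in; nothing more can be done
None
```

The job is done and handed in at 18.2 s, with the gouge still held over the boss.

- **Lamp:** I hung it by its handle on the hook of the stand farthest to the robot's left, lens facing away from the post, and let go. The last top picture still shows it hanging there.
- **Gouge:** I drew the dark-handled gouge out of the block. The moves can only turn the tool about the vertical, so I tilted it by pushing its blade lightly (about 4 N) against the block's upper edge, then gripped it at 90 N.
- **Slant:** I measured it after lifting the gouge clear of the block. The two cameras gave about 44°, and readings from different points along the gouge ran from 43° to 46°.
- **Edge position:** The cameras put the edge at about (580, -106, 37) mm, within about 3 mm of the boss middle. That is about 19 mm above the boss.
- **Height check:** My measures of the height did not fully agree. A check against the gouge's shadow gave 20–26 mm. The grip position and slant gave about 24 mm. All are within 10–30 mm.
- **The rest:** The wrist force stayed near zero at the end, so nothing was touching the panel. Both chisels are still in the block and both glue bottles are standing.

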